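# Make up two water-test kits from the bottle stock and shut their cases

### The arm

A 6-joint arm with a two-finger parallel gripper is mounted at the origin on a cart in front of the work surface, level with it; the furniture and walls round the work are solid. World frame = base frame: x ahead of the robot, y to its left, z up, the work surface at z = 0. Lengths are in m, angles in rad, forces in N, time in s.
With the tool pointing down it reaches from about 0.3 to 0.775 m from the base axis. Payload 14.6 kg.
Tool frame: the origin (TCP) lies at the very end of the fingers, on their centre line; the grasp point (between the pads) lies 19 mm behind it; z points along the fingers, y is the direction in which the jaws open and shut (so a half turn about z gives the same grasp; the last joint's range is limited). The gripper opens to 94 mm and grips with 3 to 60 N. Pads are 16 mm wide; open, the fingers measure 119 mm over their backs; the gripper's body (75 mm by 177 mm) begins 78 mm behind the grasp point.
Start: joints at [1.182, 0.3, 1.521, -0, 1.321, -0.067], TCP at [0.174, 0.522, 0.167] pointing down, gripper open.
Joint ranges: [-3.03, 3.03], [-0.79, 2.21], [0.23, 2.52], [-1.04, 4.18], [0, 3.07], [-2.55, 2.55]. Speed limits (rad/s): [2.22, 2.22, 2.57, 3.14, 3.14, 3.14].

### API

Orientations are given as [roll, pitch, yaw] about the fixed x, y, z axes, in that order (R = Rz(yaw) Ry(pitch) Rx(roll)).
In Python, from station import ctrl, eyes gives the robot as it stands.
- The arm moves only by the tool jog_arm, never from a script. Its argument "moves" is a list of rows, each a list of 3 entries, a list of its own where there are three numbers: the shift along the world's x, y, z in mm, then the turn, a rotation vector about the world's x, y, z in units of 5 degrees (1.0 is 5 degrees), then the finger opening in mm, from 0 to 94. In form: [[[tx, ty, tz], [wx, wy, wz], jaw], ...]. A call has 1 to 5 rows; each row is the pose to reach, as a shift and turn from the pose commanded when the call began; what a row does not reach only later rows make up. A row lasts 1/12 s, in which the tool goes at most 41.7 mm and 7.16 degrees, less where a joint would pass 70% of its speed; a pose out of reach is approached as far as the arm can. A call with a gripper value outside its range is refused whole. The fingers move at their own pace and stop on an object; "squeeze" is the grip in N (left out, the last holds). Time passes only in rows, so rows that repeat a pose let the fingers close. It gives the time, the measured TCP pose, the force and the opening at its end, in the units of the state.
- ctrl.get_obs(): the state, without advancing time (a new reading comes with each control period).
- eyes.camera(name): name is "scene" or "top" or "wrist"; returns a dict with "frame" (480x640x3 uint8, red, green, blue), "vertical_fov" (degrees; the focal length in pixels is half the picture's height over the tangent of half this angle, whatever the lens; pixels are square), "cx", "cy" (the principal point, pixels), "eye" and "attitude" of the camera in the world; the wrist camera has in their place "hand_eye" (4x4, takes a point from camera to tool coordinates, whose origin is the TCP and whose axes are the flange's). Camera axes: x right, y down, z forward; pixel columns grow to the right and rows downward; lengths in m; the calibration is good to about 2 mm. A picture is of the moment at which its call begins: read the wrist's pose just before it. There is no depth.
- ctrl.hand_in(): hands the job in, once; it reports no verdict.
The state is a dict: "time_s": time; "qpos": joint angles; "joint_vel": joint speeds; "tau": joint torques, N m; "ee_pos": TCP position; "eef_rot": TCP orientation; "force": force on the tool from outside, world axes, zero at the start; "moment": the same for the moment, N m; "grip_width": finger opening in m.
Only numpy, scipy, OpenCV 4.12 (cv2) and the standard library are available. Lean on these libraries where they do the work, as an engineer would, in place of code of your own. Each camera call takes 0.05 s, during which the arm holds its last target.

### The job

Make up the two water-test kits from the stock on the bench: the blue case gets the small amber bottle (not the big ones at the back) and the black-capped dropper bottle, the orange case gets the red rubber bulb and the red-capped dropper bottle, each standing upright in its own compartment, the dropper bottle in the small one. Then shut both lids fully. Keep the bottles upright all the way and leave the white-capped dropper bottle where it stands.

Things in the scene. Friction and masses are not known exactly. Their poses are not given: they have to be found in the camera images.
- blue_case: blue case, fixed, 100 (x) x 138 (y) x 46 mm without its lid; origin under its centre, z up, -x front (handle), +x hinge side. Floor top at z = 4 mm. Two open compartments, both 70 mm long in x, centred at x = +11 mm: large, 70 mm wide, centred at y = +26 mm; small, 46 mm wide, centred at y = -38 mm. Rim at z = 46 mm, dividers 42 mm.
- orange_case: orange case, fixed, 100 (x) x 138 (y) x 46 mm without its lid; origin under its centre, z up, -x front (handle), +x hinge side. Floor top at z = 4 mm. Two open compartments, both 70 mm long in x, centred at x = +11 mm: large, 70 mm wide, centred at y = +26 mm; small, 46 mm wide, centred at y = -38 mm. Rim at z = 46 mm, dividers 42 mm.
- blue_case_lid (a joint): blue case's lid, rad: 0 shut, 1.6 open (stop). Hinge along the case's y at x = +50, z = 46 mm. Shell 100 x 138 x 64 mm, 0.2 kg; shut, its top is at z = 110 mm. Open, it stands behind the hinge, its outer face a wall at x = +114 mm, z = 46 to 146 mm. Stays open by its weight; pushed from behind to the front, below about 0.8 rad it drops shut by itself in about 1 s.
- orange_case_lid (a joint): orange case's lid, rad: 0 shut, 1.6 open (stop). Hinge along the case's y at x = +50, z = 46 mm. Shell 100 x 138 x 64 mm, 0.2 kg; shut, its top is at z = 110 mm. Open, it stands behind the hinge, its outer face a wall at x = +114 mm, z = 46 to 146 mm. Stays open by its weight; pushed from behind to the front, below about 0.8 rad it drops shut by itself in about 1 s.
- amber_bottle: small amber reagent bottle with a black screw cap and a purple-banded label (bigger amber bottles stand at the back), round, body 46 mm, 98 mm tall; cap 26 mm across, its top 22 mm; 0.14 kg; origin at the centre of its underside, z up. For the large compartment of the blue case.
- black_dropper: white dropper bottle with a black cap, round, body 29 mm, 82 mm tall, cap 20 mm across and its top 26 mm; 0.035 kg; origin at the centre of its underside, z up. For the small compartment of the blue case.
- rubber_bulb: red rubber pipette bulb standing on its base, 53 mm round, 76 mm tall; the body narrows upwards to z = 60 mm, above that a neck 12 mm across up to the top; 0.05 kg, firm; origin at the centre of its underside, z up. Best taken by the neck with the fingertips. For the large compartment of the orange case.
- red_dropper: white dropper bottle with a red cap, round, body 29 mm, 78 mm tall, cap 20 mm across and its top 26 mm; 0.035 kg; origin at the centre of its underside, z up. For the small compartment of the orange case.
- white_dropper: white dropper bottle with a white cap, round, body 29 mm, 86 mm tall, cap 20 mm across and its top 26 mm; 0.035 kg; origin at the centre of its underside, z up. Belongs to neither kit: stays where it stands.
Things that resemble listed ones, but are neither listed nor needed, are in the scene too. What is shaped like the black_dropper but green or pink is not meant. What is shaped like the white_dropper but green or turquoise is not meant.

How it is judged:
By the outcome, as a careful person would: the job done as asked, in the order asked, and still so for the second after the job is handed in, with the robot touching nothing.
It also fails if it takes over 136 s, if anything falls off the work surface, if the arm or the gripper's body presses on something with over 40 N, if the wrist force passes 120 N, or if a joint passes its speed limit or range.

## Working session

There is one attempt and no reset: what is moved stays moved. The work goes in short steps, Python scripts to look and compute and a tool call to move; the robot and the scene stay as the last step left them, time stands still between calls to the robot, and variables do not carry over. Pictures are saved under pics/ and viewed, and the job is handed in when it is done.

Besides the shell and the picture viewer there is one more tool, called after ">>>" in YAML: its name, and indented under it one key for each argument. jog_arm: Moves the arm, as the interface text tells. Its arguments: {"type":"object","properties":{"moves":{"type":"array","items":{"type":"array"}},"squeeze":{"type":"number"}},"required":["moves"]}

```bash
ls; mkdir -p pics; cat > h.py <<'E'
import numpy as np,cv2
from station import ctrl,eyes
def snap(n,f):
    o=ctrl.get_obs(); c=eyes.camera(n); cv2.imwrite('pics/'+f,c['frame'][:,:,::-1]); np.save('pics/'+f+'.npy',dict(c=c,o=o),allow_pickle=True); return c,o
E
python3 - <<'E'
from h import *
o=ctrl.get_obs();print(o)
for n in('scene','top','wrist'):
    c,_=snap(n,n+'0.png'); print(n,{k:v for k,v in c.items() if k!='frame'})
E
```

```text
pics
{'time_s': 0.0, 'qpos': array([ 1.18237455e+00,  3.00445171e-01,  1.52157670e+00, -8.48069572e-06,
        1.32069527e+00, -6.65626759e-02]), 'joint_vel': array([ 0.00216728, -0.00155541,  0.00133729,  0.00069809, -0.00075221,
       -0.00075917]), 'tau': array([ 2.68985445e-03, -5.31819463e+01, -3.52738595e+01,  7.09132128e-02,
        2.44388322e-02, -9.86369037e-05]), 'ee_pos': array([0.17385266, 0.52148075, 0.16650243]), 'eef_rot': array([-3.14047011e+00, -6.65976011e-05,  2.81973562e+00]), 'force': array([-0.08130268, -0.47031973, -0.42260951]), 'moment': array([-0.03517451,  0.01521076, -0.01624468]), 'grip_width': 0.09422420000469026}
scene {'vertical_fov': 50.6866249125245, 'cx': 314.73445433114495, 'cy': 228.4039162041626, 'eye': array([ 0.04683898, -0.44206096,  0.79823901]), 'attitude': array([-2.42140054, -0.00803641, -0.80383185])}
top {'vertical_fov': 52.97476701511276, 'cx': 315.4561766496505, 'cy': 228.47203795031515, 'eye': array([ 0.37818838, -0.01173978,  1.17925709]), 'attitude': array([-3.02118818,  0.01638008, -1.57824776])}
wrist {'vertical_fov': 58.68342638953575, 'cx': 315.34463886489806, 'cy': 239.25534324815698, 'hand_eye': array([[-1.64769046e-04, -9.57735116e-01, -2.87651561e-01,
         8.43203433e-02],
       [ 9.99998928e-01,  2.60733060e-04, -1.44091718e-03,
         2.24837503e-04],
       [ 1.45501726e-03, -2.87651490e-01,  9.57734046e-01,
        -2.17727972e-01],
       [ 0.00000000e+00,  0.00000000e+00,  0.00000000e+00,
         1.00000000e+00]])}
```

View pics/scene0.png

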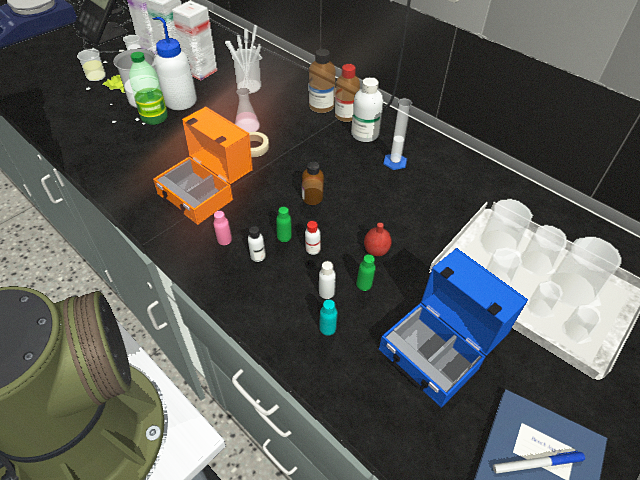

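View pics/top0.png

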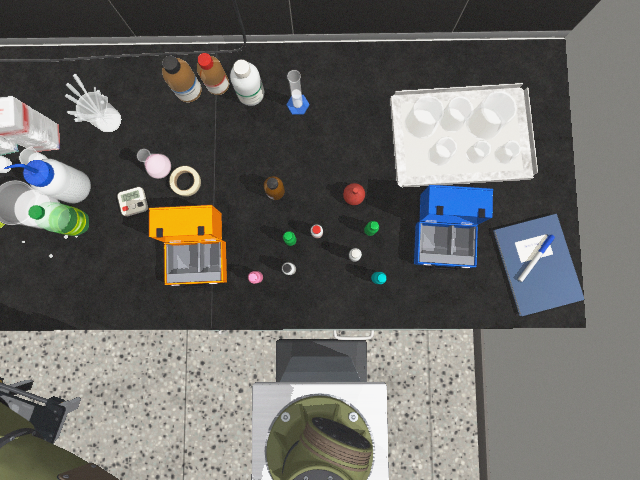

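View pics/wrist0.png

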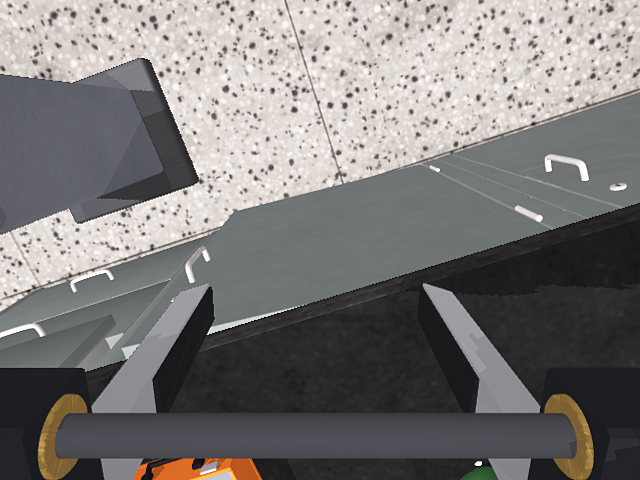

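The scene view shows the black dropper at (257,244), red (313,238), white (327,280), bulb (377,240) and small amber (313,183). The top view shows the same items: amber (274,187), bulb (354,193), red (317,231), black (289,268), white (355,254). Both cases are open. I'll enlarge the crops for exact pixels.

```bash
python3 - <<'E'
import cv2
a=cv2.imread('pics/top0.png');cv2.imwrite('pics/tcrop.png',cv2.resize(a[170:300,230:400],None,fx=4.5,fy=4.5,interpolation=cv2.INTER_NEAREST))
cv2.imwrite('pics/tcO.png',cv2.resize(a[180:300,130:250],None,fx=5,fy=5,interpolation=cv2.INTER_NEAREST))
cv2.imwrite('pics/tcB.png',cv2.resize(a[170:290,395:515],None,fx=5,fy=5,interpolation=cv2.INTER_NEAREST))
a=cv2.imread('pics/scene0.png');cv2.imwrite('pics/scrop.png',cv2.resize(a[150:350,200:410],None,fx=3,fy=3,interpolation=cv2.INTER_NEAREST))
E
```

```text
(no output)
```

View pics/tcrop.png

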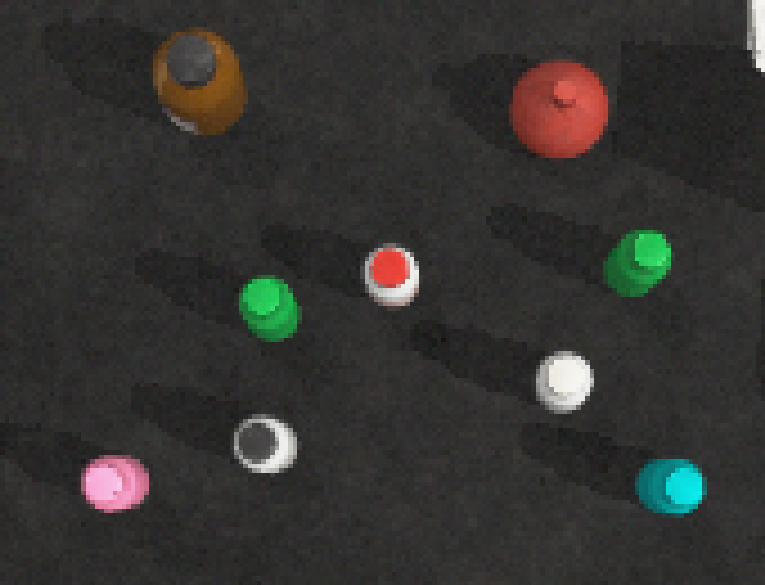

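View pics/tcO.png

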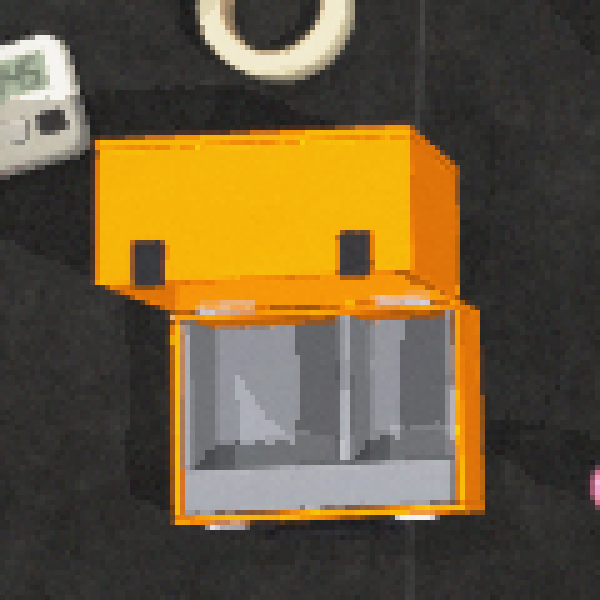

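View pics/tcB.png

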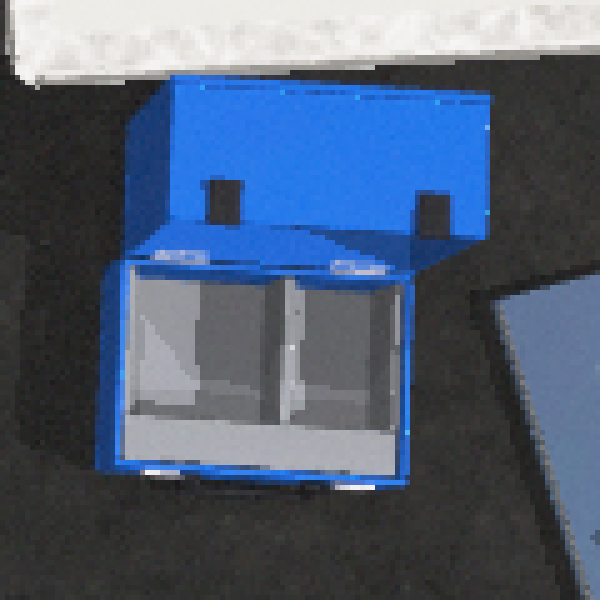

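View pics/scrop.png

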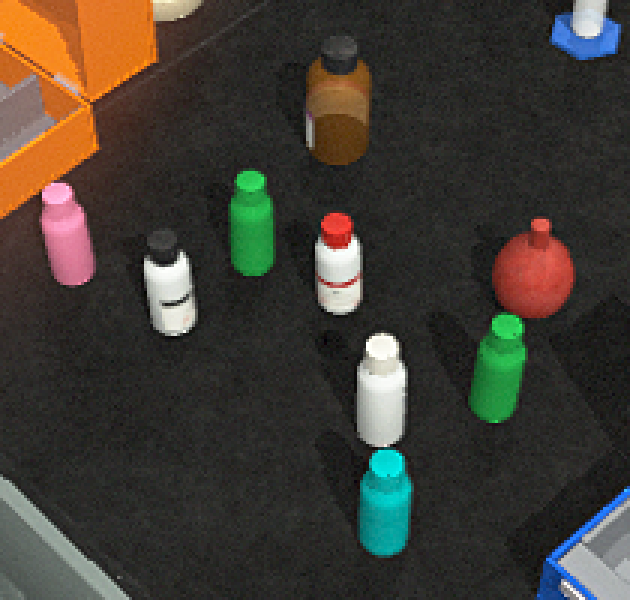

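```bash
cat >> h.py <<'E'
from scipy.spatial.transform import Rotation as Ro
def cam(c,o=None):
    f=240/np.tan(np.radians(c['vertical_fov']/2)); 
    if 'eye' in c: return f,Ro.from_euler('xyz',c['attitude']).as_matrix(),np.array(c['eye'])
    T=np.eye(4);T[:3,:3]=Ro.from_euler('xyz',o['eef_rot']).as_matrix();T[:3,3]=o['ee_pos'];M=T@c['hand_eye'];return f,M[:3,:3],M[:3,3]
def ray(c,u,v,z,o=None):
    f,R,e=cam(c,o); d=R@np.array([(u-c['cx'])/f,(v-c['cy'])/f,1]); return e+d*(z-e[2])/d[2]
def load(f):
    d=np.load('pics/'+f+'.npy',allow_pickle=True).item(); return d['c'],d['o']
def proj(c,p,o=None):
    f,R,e=cam(c,o); q=R.T@(np.array(p)-e); return c['cx']+f*q[0]/q[2],c['cy']+f*q[1]/q[2]
def tri(c1,p1,c2,p2):
    L=[]
    for c,p in((c1,p1),(c2,p2)):
        f,R,e=cam(c);d=R@np.array([(p[0]-c['cx'])/f,(p[1]-c['cy'])/f,1]);L.append((e,d/np.linalg.norm(d)))
    A=sum(np.eye(3)-np.outer(d,d) for e,d in L);b=sum((np.eye(3)-np.outer(d,d))@e for e,d in L);return np.linalg.solve(A,b)
E
python3 - <<'E'
from h import *
t,_=load('top0.png');s,_=load('scene0.png')
T=lambda u,v:(230+u/4.5-.5,170+v/4.5-.5)
S=lambda u,v:(200+u/3-.5,150+v/3-.5)
I=dict(amber=((192,60),(339,45),.098),black=((258,442),(162,239),.082),bulb=((565,90),(540,224),.076),red=((389,266),(337,222),.078),white=((569,376),(381,342),.086),
 greenR=((651,247),(507,322),.08),greenL=((264,296),(250,180),.08),pink=((106,484),(59,190),.08),turq=((684,486),(387,457),.08))
for k,(a,b,z) in I.items():
    print(k,ray(t,*T(*a),z).round(4),ray(s,*S(*b),z).round(4),tri(t,T(*a),s,S(*b)).round(4))
for n,off,P in(('O',(130,180),[(175,522),(463,508),(172,315),(461,307)]),('B',(395,170),[(116,467),(409,484),(122,265),(413,275)])):
    W=[ray(t,off[0]+u/5-.5,off[1]+v/5-.5,.046)[:2] for u,v in P]
    W=np.array(W);print(n,W.round(4),'c',W.mean(0),np.linalg.norm(W[0]-W[1]),np.linalg.norm(W[2]-W[3]),np.linalg.norm(W[0]-W[2]),np.linalg.norm(W[1]-W[3]))
    d=(W[0]-W[1])+(W[2]-W[3]);print('yaw',np.degrees(np.arctan2(-d[0],d[1])))
E
```

```text
amber [0.6154 0.1034 0.098 ] [0.6164 0.1055 0.098 ] [0.6146 0.1033 0.1005]
black [0.4218 0.071  0.082 ] [0.4217 0.0707 0.082 ] [0.4218 0.071  0.0816]
bulb [ 0.6023 -0.0875  0.076 ] [ 0.6015 -0.0876  0.076 ] [ 0.6023 -0.0874  0.0753]
red [0.5112 0.0042 0.078 ] [0.511  0.0049 0.078 ] [0.5109 0.0044 0.0785]
white [ 0.4535 -0.0863  0.086 ] [ 0.456  -0.0845  0.086 ] [ 0.4535 -0.0862  0.0899]
greenR [ 0.5195 -0.1297  0.08  ] [ 0.5232 -0.1253  0.08  ] [ 0.5184 -0.1287  0.0875]
greenL [0.4962 0.0681 0.08  ] [0.4964 0.0696 0.08  ] [0.4957 0.0682 0.0816]
pink [0.4013 0.1482 0.08  ] [0.4043 0.1511 0.08  ] [0.4015 0.1472 0.085 ]
turq [ 0.398  -0.1436  0.08  ] [ 0.403  -0.1388  0.08  ] [ 0.3981 -0.1426  0.0895]
O [[0.3876 0.3615]
 [0.3931 0.2258]
 [0.4853 0.3659]
 [0.4879 0.2283]] c [0.43847228 0.29540858] 0.1358028115505349 0.13765702474567215 0.09779210398401174 0.09479590992303483
yaw 1.6932774024690098
B [[ 0.432  -0.2331]
 [ 0.4229 -0.3692]
 [ 0.5274 -0.239 ]
 [ 0.5213 -0.3757]] c [ 0.47589415 -0.30425897] 0.13643301269320868 0.1368395395823445 0.09558205961629662 0.09858741457365297
yaw -3.1746241637594697
```

Triangulated heights match the given ones to within about 3 mm for the listed items, and the case outlines measure close to 138 x 100 mm. Moving towards the amber bottle.

>>> jog_arm:
  moves:
    - [[0, 0, 30], [0, 0, 0], 70]
    - [[35, -25, 40], [0, 0, 1], 70]
    - [[65, -50, 40], [0, 0, 2], 70]
    - [[95, -78, 40], [0, 0, 3], 70]
    - [[125, -106, 40], [0, 0, 3], 70]
  squeeze: 25

```text
time_s: 0.57
ee_pos: [0.2999, 0.4144, 0.207]
eef_rot: [-3.142, 0.0, 3.088]
force: [0.1, 1.0, 1.1]
grip_width: 0.0703
```

>>> jog_arm:
  moves:
    - [[28, -28, 0], [0, 0, 0], 60]
    - [[56, -56, 0], [0, 0, 0], 60]
    - [[84, -84, 0], [0, 0, 0], 60]
    - [[112, -112, 0], [0, 0, 0], 60]
    - [[140, -140, 0], [0, 0, 0], 60]

```text
time_s: 0.98
ee_pos: [0.4399, 0.2741, 0.207]
eef_rot: [-3.142, -0.0, 3.082]
force: [0.3, 0.6, -0.4]
grip_width: 0.06
```

```bash
python3 - <<'E'
from h import *
c,o=snap('wrist','w1.png');print(o['ee_pos'],np.degrees(o['eef_rot']),o['qpos'],o['time_s'],o['grip_width'])
t,_=load('top0.png');s,_=load('scene0.png')
# verify case corners in scene
im=cv2.imread('pics/scene0.png')
for (cx,cy,th) in((.4385,.2954,1.8),(.4759,-.3043,-3.4)):
    th=np.radians(th);R=np.array([[np.cos(th),-np.sin(th)],[np.sin(th),np.cos(th)]])
    for x,y in((-50,69),(-50,-69),(50,69),(50,-69)):
        p=R@np.array([x,y])/1000+[cx,cy];u,v=proj(s,[*p,.046]);cv2.circle(im,(round(u),round(v)),1,(255,255,255),-1)
a=cv2.resize(im[90:230,140:260],None,fx=3,fy=3);b=cv2.resize(im[270:410,370:490],None,fx=3,fy=3);cv2.imwrite('pics/cc.png',np.hstack([a,b]))
E
```

```text
[0.43994238 0.27405806 0.20703833] [-1.79999516e+02 -3.83469580e-03  1.76562995e+02] [ 4.86429334e-01  1.99923819e-01  1.55207929e+00  2.80122114e-05
  1.38965112e+00 -1.02438499e+00] 0.9833 0.05995776763863742
```

View pics/cc.png

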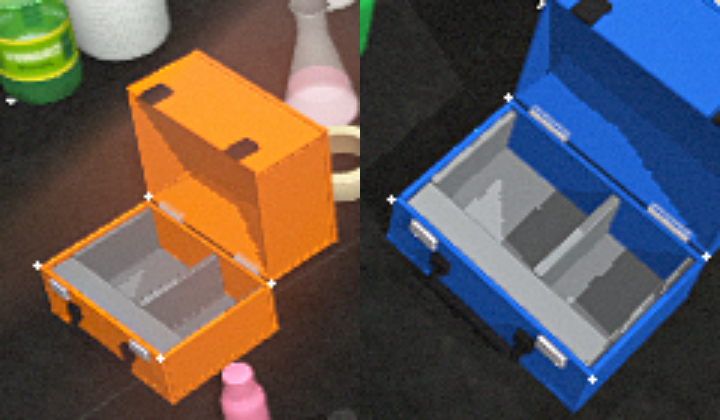

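View pics/w1.png

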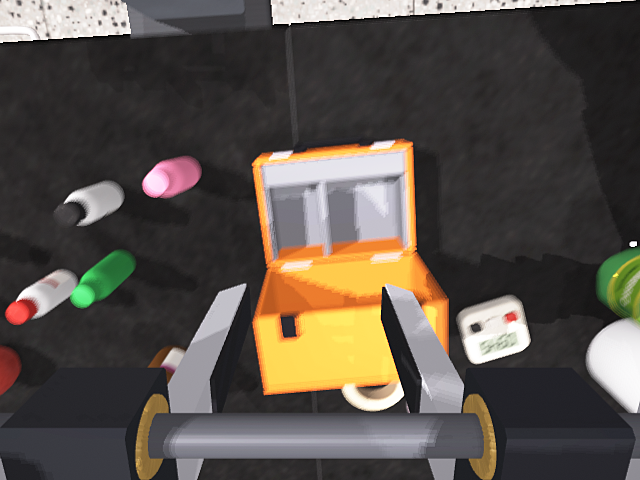

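The corner marks land on the rims in the scene view within about 1–2 px, so the case poses hold. The wrist view shows the orange case, with the compartments at (290,215) and (355,210). On to the amber bottle.

>>> jog_arm:
  moves:
    - [[28, -28, 0], [0, 0, 0], 60]
    - [[56, -56, 0], [0, 0, 0], 60]
    - [[84, -84, 0], [0, 0, 0], 60]
    - [[112, -112, 0], [0, 0, 0], 60]
    - [[140, -140, 0], [0, 0, 0], 60]

```text
time_s: 1.45
ee_pos: [0.58, 0.1341, 0.2069]
eef_rot: [-3.142, -0.0, 3.082]
force: [0.7, 1.0, 0.5]
grip_width: 0.0599
```

>>> jog_arm:
  moves:
    - [[18, -16, 0], [0, 0, 0], 60]
    - [[35, -30, 0], [0, 0, 0], 60]
    - [[35, -30, -40], [0, 0, 0], 60]
    - [[35, -30, -80], [0, 0, 0], 60]
    - [[35, -30, -80], [0, 0, 0], 60]

```text
time_s: 1.87
ee_pos: [0.6105, 0.105, 0.1191]
eef_rot: [-3.14, -0.012, 3.081]
force: [-0.3, 0.4, -1.7]
grip_width: 0.0602
```

```bash
python3 - <<'E'
from h import *
c,o=snap('wrist','w2.png');print(o['ee_pos'],o['time_s']); snap('scene','s2.png')
c,_=snap('top','t2.png')
E
```

```text
[0.61048326 0.10504931 0.11906786] 1.8667
```

View pics/s2.png

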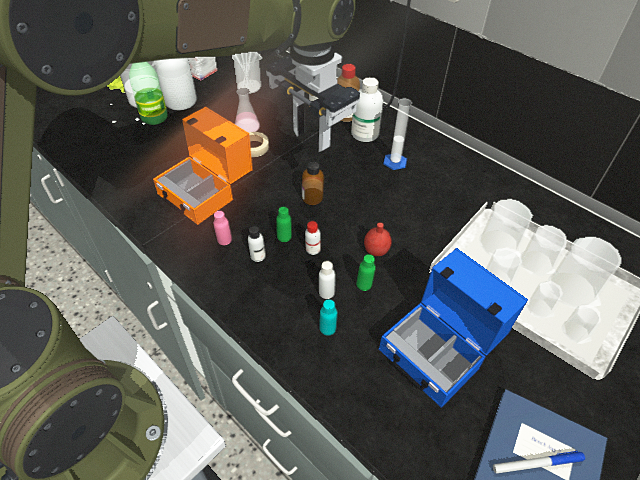

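View pics/w2.png

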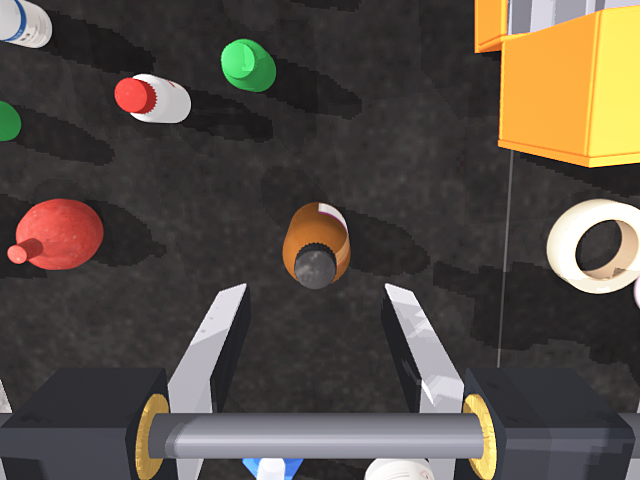

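```bash
python3 - <<'E'
from h import *
c,o=load('w2.png');s,so=load('s2.png')
print(so['ee_pos'],proj(s,so['ee_pos']), so['eef_rot'])
print('cap',ray(c,316,262,.098,o)); print(ctrl.get_obs()['ee_pos'],ctrl.get_obs()['eef_rot'],ctrl.get_obs()['qpos'],ctrl.get_obs()['joint_vel'].round(3))
E
```

```text
[0.61196669 0.10549451 0.12369821] (np.float64(311.0302174662471), np.float64(155.98418349699034)) [-3.14032279 -0.00734461  3.08140568]
cap [0.61169759 0.10523018 0.098     ]
[0.61457524 0.10602828 0.12914022] [3.14134613e+00 1.60877133e-03 3.08184957e+00] [ 1.12137042e-01  4.93359877e-01  1.34234439e+00 -3.34414298e-05
  1.30426115e+00 -1.39890762e+00] [ 0.003 -0.026 -0.019  0.001 -0.004 -0.003]
```

>>> jog_arm:
  moves:
    - [[0, 0, -15], [0, 0, 0], 60]
    - [[0, 0, -30], [0, 0, 0], 60]
    - [[0, 0, -42], [0, 0, 0], 60]
    - [[0, 0, -49], [0, 0, 0], 60]
    - [[0, 0, -49], [0, 0, 0], 60]

```text
time_s: 2.43
ee_pos: [0.6139, 0.1059, 0.078]
eef_rot: [-3.141, -0.0, 3.082]
force: [0.0, 0.2, 0.4]
grip_width: 0.06
```

>>> jog_arm:
  moves:
    - [[0, 0, 0], [0, 0, 0], 20]
    - [[0, 0, 0], [0, 0, 0], 20]
    - [[0, 0, 0], [0, 0, 0], 20]
    - [[0, 0, 0], [0, 0, 0], 20]
    - [[0, 0, 0], [0, 0, 0], 20]

```text
time_s: 2.85
ee_pos: [0.6141, 0.1058, 0.0785]
eef_rot: [3.142, 0.001, 3.082]
force: [-0.1, -0.2, 1.3]
grip_width: 0.03
```

```bash
python3 - <<'E'
from h import *
c,o=snap('wrist','w3.png');o=ctrl.get_obs();print(o['ee_pos'],o['time_s'],o['grip_width'],o['force']); snap('scene','s3.png')
E
```

```text
[0.61407141 0.10576757 0.07835671] 2.9 0.025951051179464592 [ 0.4641459   0.0018367  -0.23106769]
```

View pics/w3.png

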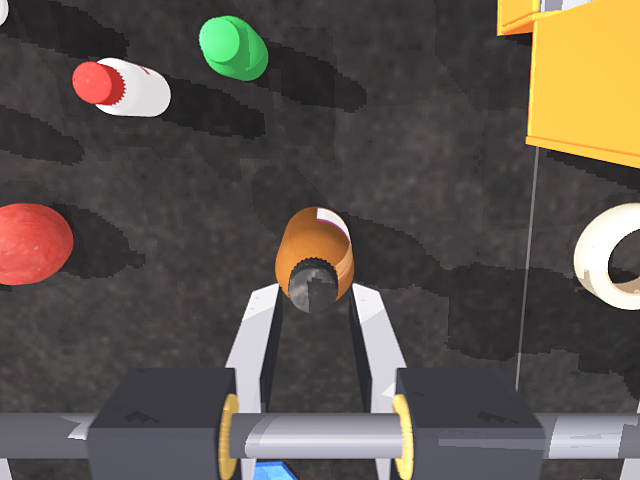

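```bash
python3 - <<'E'
from h import *
c,o=load('w3.png');print(ray(c,314,286,.098,o),o['ee_pos'])
E
```

```text
[0.61370893 0.10509791 0.098     ] [0.61410819 0.10577336 0.07848725]
```

>>> jog_arm:
  moves:
    - [[0, 0, 0], [0, 0, 0], 15]
    - [[0, 0, 0], [0, 0, 0], 15]
    - [[0, 0, 5], [0, 0, 0], 15]
    - [[0, 0, 15], [0, 0, 0], 15]
    - [[0, 0, 30], [0, 0, 0], 15]
  squeeze: 30

```text
time_s: 3.37
ee_pos: [0.6135, 0.1057, 0.1082]
eef_rot: [-3.141, -0.002, 3.082]
force: [-0.3, -0.6, 0.5]
grip_width: 0.015
```

>>> jog_arm:
  moves:
    - [[0, 0, 20], [0, 0, 0], 15]
    - [[0, 0, 40], [0, 0, 0], 15]
    - [[0, 0, 60], [0, 0, 0], 15]
    - [[0, 0, 80], [0, 0, 0], 15]
    - [[0, 0, 90], [0, 0, 0], 15]

```text
time_s: 3.78
ee_pos: [0.6146, 0.1058, 0.2017]
eef_rot: [3.141, 0.004, 3.082]
force: [-0.2, 0.2, 0.2]
grip_width: 0.0153
```

```bash
python3 - <<'E'
from h import *
c,o=snap('scene','s4.png');print(o['ee_pos'],o['time_s'],o['grip_width'],o['force'])
E
```

```text
[0.61462125 0.10584992 0.20174088] 3.7833 0.0152921866837882 [-0.16514721  0.24114043  0.22441655]
```

View pics/s4.png

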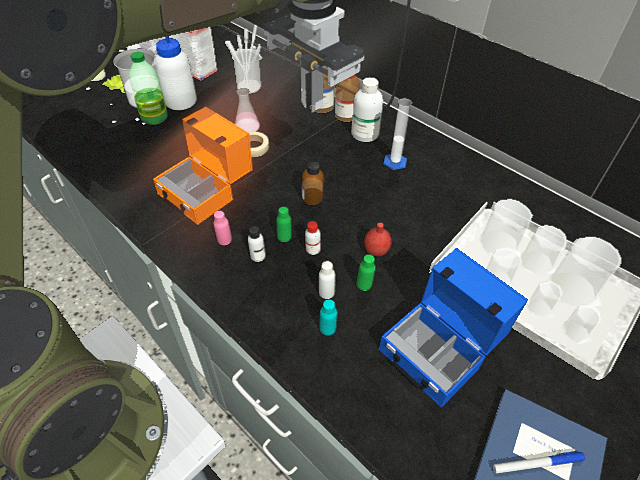

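```bash
python3 - <<'E'
from h import *
for f in('s2.png','s3.png','s4.png'):
    s,o=load(f);print(o['ee_pos'],proj(s,o['ee_pos']),proj(s,o['ee_pos']+[0,0,.019]),o['grip_width'])
ims=[cv2.resize(cv2.imread('pics/'+f)[80:220,250:390],None,fx=1.9*1.4,fy=1.9*1.4) for f in('s3.png','s4.png')]
cv2.imwrite('pics/cmp.png',np.hstack(ims))
E
```

```text
[0.61196669 0.10549451 0.12369821] (np.float64(311.0302174662471), np.float64(155.98418349699034)) (np.float64(311.0544056118993), np.float64(148.6856280454503)) 0.060119628119150746
[0.61407141 0.10576757 0.07835671] (np.float64(311.5826815441862), np.float64(172.05756520986742)) (np.float64(311.61359254660397), np.float64(165.22376398749324)) 0.025951051179464592
[0.61462125 0.10584992 0.20174088] (np.float64(311.9691536253625), np.float64(123.93929823271147)) (np.float64(312.00884105275964), np.float64(115.72365723697631)) 0.0152921866837882
```

View pics/cmp.png

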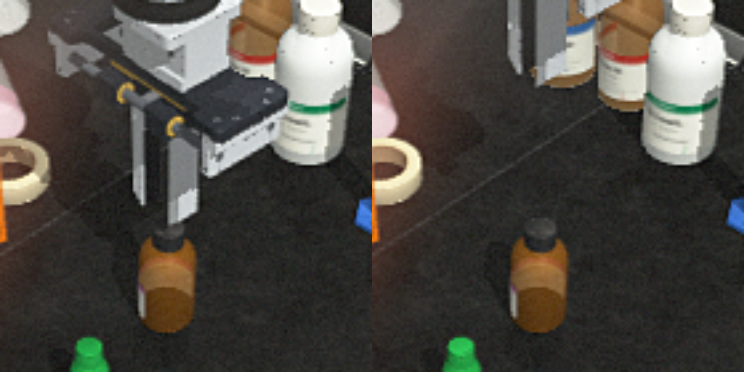

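The grasp missed. The bottle stands untouched at (313,183), and the visible fingertips sit 12–15 px above the projected TCP, so the real tips appear shorter than reported. I'll measure that.

```bash
python3 - <<'E'
from h import *
s,o=load('s3.png');a=cv2.imread('pics/s3.png')[100:200,260:370]
cv2.imwrite('pics/z1.png',cv2.resize(a,None,fx=6,fy=6,interpolation=cv2.INTER_NEAREST))
w,ow=snap('wrist','w5.png');print(ow['grip_width'],ow['ee_pos'])
cv2.imwrite('pics/z2.png',cv2.resize(cv2.imread('pics/w5.png')[250:370,220:410],None,fx=4,fy=4,interpolation=cv2.INTER_NEAREST))
R=Ro.from_euler('xyz',o['eef_rot']).as_matrix()
for d in(0,.02,.03,.04):
    for sy in(-1,1): print('s3',d,sy,[tuple(np.round(proj(s,o['ee_pos']+R@np.array([x,sy*.013,-d])),1)) for x in(-.008,.008)])
E
```

```text
0.014808252613637904 [0.61498529 0.10589713 0.20255153]
s3 0 -1 [(np.float64(318.6), np.float64(173.4)), (np.float64(313.0), np.float64(177.0))]
s3 0 1 [(np.float64(310.2), np.float64(167.2)), (np.float64(304.6), np.float64(170.7))]
s3 0.02 -1 [(np.float64(318.7), np.float64(166.3)), (np.float64(313.0), np.float64(169.8))]
s3 0.02 1 [(np.float64(310.2), np.float64(160.0)), (np.float64(304.5), np.float64(163.5))]
s3 0.03 -1 [(np.float64(318.8), np.float64(162.6)), (np.float64(313.0), np.float64(166.1))]
s3 0.03 1 [(np.float64(310.2), np.float64(156.4)), (np.float64(304.5), np.float64(159.8))]
s3 0.04 -1 [(np.float64(318.9), np.float64(158.8)), (np.float64(313.1), np.float64(162.4))]
s3 0.04 1 [(np.float64(310.3), np.float64(152.6)), (np.float64(304.5), np.float64(156.1))]
```

View pics/z1.png

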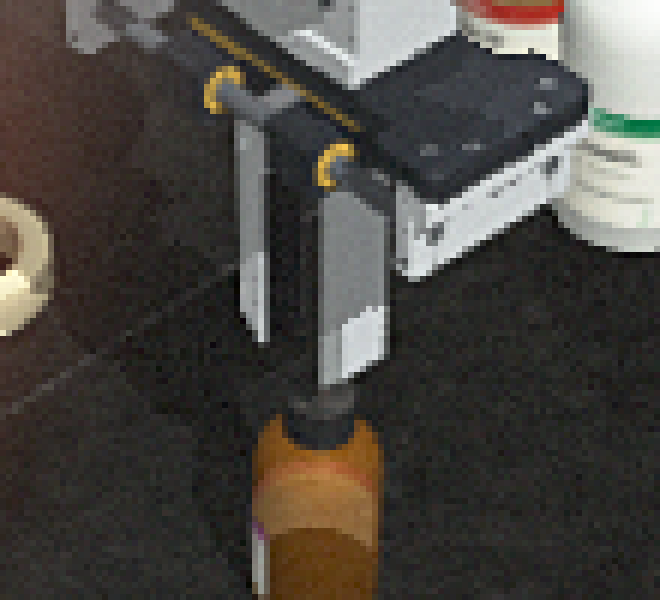

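View pics/z2.png

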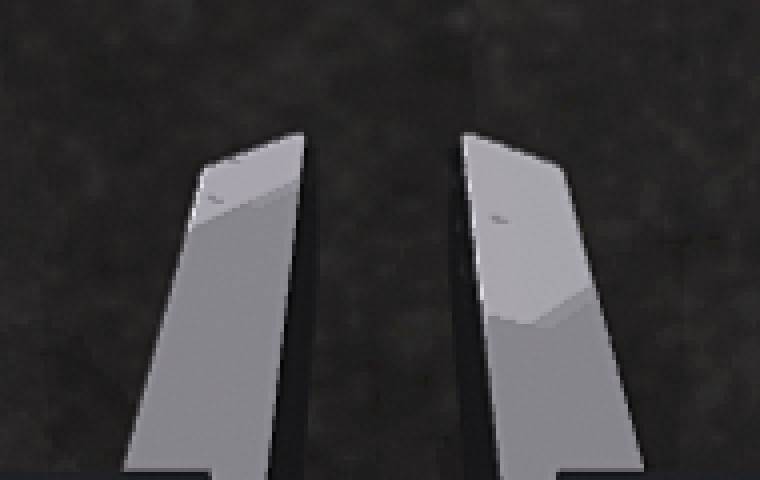

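Wrist and scene views agree that the real fingertips are about 36 mm behind the reported TCP, while the lateral alignment is good. I'll use tip z = reported z + 36 mm and regrasp.

>>> jog_arm:
  moves:
    - [[0, 0, 0], [0, 0, 0], 60]
    - [[0, 0, -20], [0, 0, 0], 60]
    - [[0, 0, -45], [0, 0, 0], 60]
    - [[0, 0, -70], [0, 0, 0], 60]
    - [[0, 0, -90], [0, 0, 0], 60]

```text
time_s: 4.3
ee_pos: [0.6126, 0.1056, 0.1046]
eef_rot: [-3.141, -0.004, 3.082]
force: [0.3, 0.3, 0.1]
grip_width: 0.0447
```

>>> jog_arm:
  moves:
    - [[0, 0, -15], [0, 0, 0], 60]
    - [[0, 0, -30], [0, 0, 0], 60]
    - [[0, 0, -45], [0, 0, 0], 60]
    - [[0, 0, -55], [0, 0, 0], 60]
    - [[0, 0, -64], [0, 0, 0], 60]

```text
time_s: 4.72
ee_pos: [0.6131, 0.1056, 0.0421]
eef_rot: [-3.141, -0.002, 3.082]
force: [0.4, -0.3, -0.1]
grip_width: 0.0597
```

>>> jog_arm:
  moves:
    - [[0, 0, 0], [0, 0, 0], 15]
    - [[0, 0, 0], [0, 0, 0], 15]
    - [[0, 0, 0], [0, 0, 0], 15]
    - [[0, 0, 0], [0, 0, 0], 15]
    - [[0, 0, 0], [0, 0, 0], 15]

```text
time_s: 5.13
ee_pos: [0.6143, 0.1058, 0.0448]
eef_rot: [3.141, 0.001, 3.082]
force: [0.1, -0.4, 0.1]
grip_width: 0.0302
```

>>> jog_arm:
  moves:
    - [[0, 0, 0], [0, 0, 0], 15]
    - [[0, 0, 0], [0, 0, 0], 15]
    - [[0, 0, 0], [0, 0, 0], 15]
    - [[0, 0, 0], [0, 0, 0], 15]
    - [[0, 0, 0], [0, 0, 0], 15]

```text
time_s: 5.55
ee_pos: [0.6143, 0.1058, 0.0446]
eef_rot: [3.141, 0.001, 3.082]
force: [-0.6, 0.3, 4.9]
grip_width: 0.0253
```

```bash
python3 - <<'E'
from h import *
c,o=snap('scene','s6.png');print(o['ee_pos'],o['time_s'],o['grip_width'],o['force'])
a=cv2.imread('pics/s6.png')[100:220,250:380]
cv2.imwrite('pics/z3.png',cv2.resize(a,None,fx=5,fy=5,interpolation=cv2.INTER_NEAREST))
E
```

```text
[0.61427533 0.1057839  0.04457313] 5.55 0.025347605561352307 [-0.5560953   0.34025864  4.88568386]
```

View pics/z3.png

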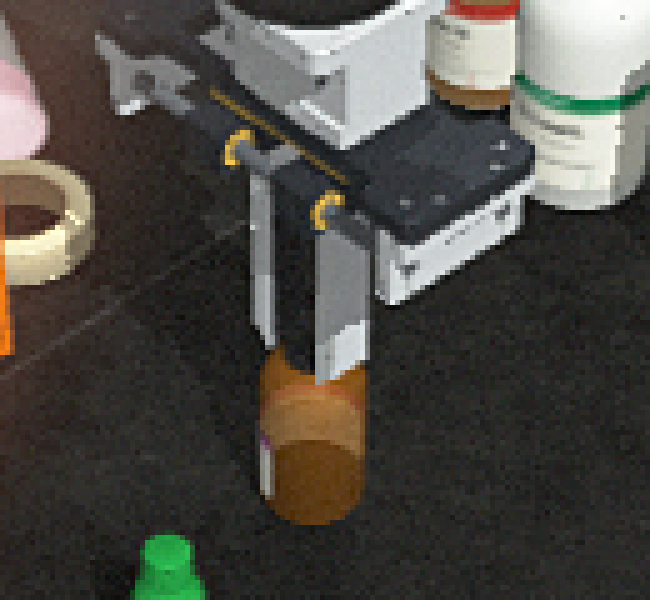

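Gripped at 25.3 mm on the amber cap; the picture shows the fingertips around the cap at (318,170). Lifting.

>>> jog_arm:
  moves:
    - [[0, 0, 8], [0, 0, 0], 15]
    - [[0, 0, 20], [0, 0, 0], 15]
    - [[0, 0, 40], [0, 0, 0], 15]
    - [[0, 0, 60], [0, 0, 0], 15]
    - [[0, 0, 85], [0, 0, 0], 15]

```text
time_s: 6.02
ee_pos: [0.6134, 0.1057, 0.1299]
eef_rot: [-3.141, -0.002, 3.082]
force: [0.4, 0.1, -1.8]
grip_width: 0.0257
```

>>> jog_arm:
  moves:
    - [[0, 0, 15], [0, 0, 0], 15]
    - [[-10, -15, 30], [0, 0, 0], 15]
    - [[-25, -40, 35], [0, 0, 0], 15]
    - [[-40, -65, 35], [0, 0, 0], 15]
    - [[-55, -90, 35], [0, 0, 0], 15]

```text
time_s: 6.43
ee_pos: [0.5582, 0.015, 0.1652]
eef_rot: [3.142, 0.001, 3.082]
force: [0.7, -0.1, -1.6]
grip_width: 0.0252
```

```bash
python3 - <<'E'
from h import *
c,o=snap('scene','s7.png');print(o['ee_pos'],o['time_s'],o['grip_width'],o['force'])
E
```

```text
[0.5582106  0.0150059  0.16524743] 6.4333 0.025248041602131413 [ 0.68516297 -0.10487933 -1.64622091]
```

View pics/s7.png

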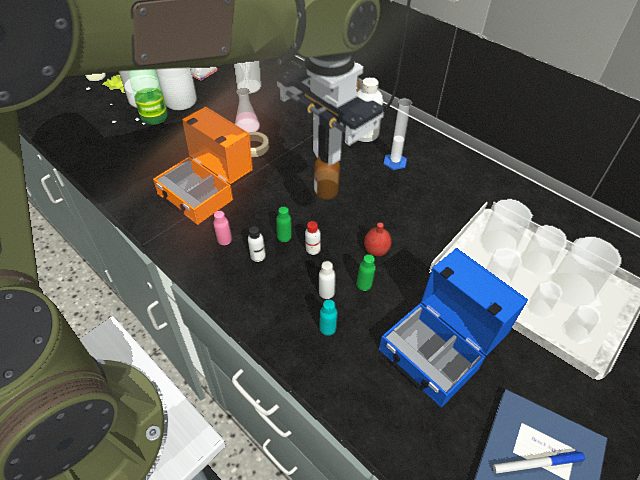

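The amber bottle is held upright at (326,178). Carrying it to the blue case.

>>> jog_arm:
  moves:
    - [[-14, -33, 0], [0, 0, 0], 15]
    - [[-28, -66, 0], [0, 0, 0], 15]
    - [[-42, -99, 0], [0, 0, 0], 15]
    - [[-56, -132, 0], [0, 0, 0], 15]
    - [[-70, -165, 0], [0, 0, 0], 15]

```text
time_s: 6.9
ee_pos: [0.488, -0.1506, 0.165]
eef_rot: [-3.141, 0.001, 3.082]
force: [0.4, 0.1, -1.4]
grip_width: 0.0254
```

>>> jog_arm:
  moves:
    - [[0, -35, 0], [0, 0, 0], 15]
    - [[0, -70, 0], [0, 0, 0], 15]
    - [[0, -100, 0], [0, 0, 0], 15]
    - [[0, -120, 0], [0, 0, 0], 15]
    - [[0, -129, 0], [0, 0, 0], 15]

```text
time_s: 7.32
ee_pos: [0.4885, -0.2806, 0.1646]
eef_rot: [-3.141, 0.0, 3.079]
force: [0.0, -0.5, -2.0]
grip_width: 0.0253
```

>>> jog_arm:
  moves:
    - [[0, 0, 0], [0, 0, 0], 15]
    - [[0, 0, -10], [0, 0, 0], 15]
    - [[0, 0, -25], [0, 0, 0], 15]
    - [[0, 0, -40], [0, 0, 0], 15]
    - [[0, 0, -50], [0, 0, 0], 15]

```text
time_s: 7.73
ee_pos: [0.4887, -0.2764, 0.1124]
eef_rot: [3.141, -0.001, 3.083]
force: [0.2, -0.3, -1.3]
grip_width: 0.0254
```

```bash
python3 - <<'E'
from h import *
c,o=snap('scene','s8.png');print(o['ee_pos'],o['time_s'],o['grip_width'],o['force'])
snap('wrist','w8.png')
E
```

```text
[ 0.48870758 -0.27635701  0.11235084] 7.7333 0.02536919472679477 [ 0.23450191 -0.34602437 -1.32889672]
```

View pics/s8.png

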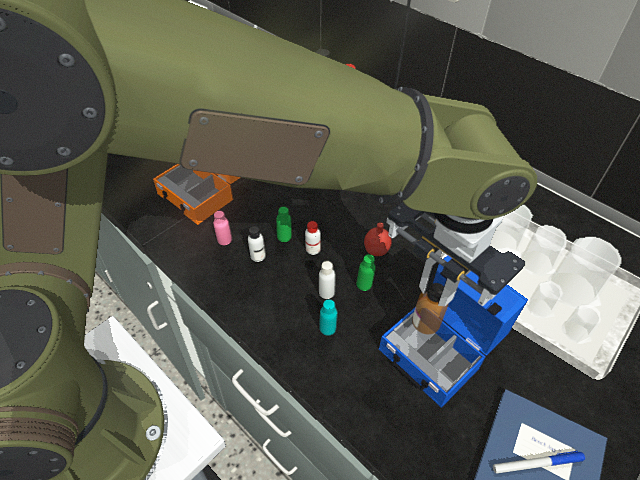

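View pics/w8.png

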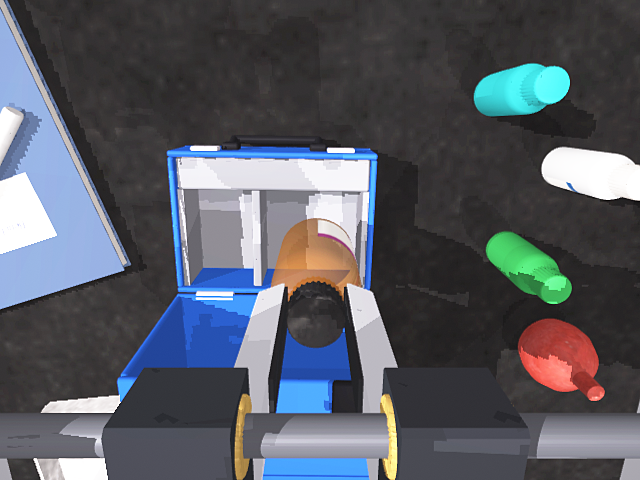

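>>> jog_arm:
  moves:
    - [[0, -2, -12], [0, 0, 0], 15]
    - [[0, -2, -24], [0, 0, 0], 15]
    - [[0, -2, -36], [0, 0, 0], 15]
    - [[0, -2, -46], [0, 0, 0], 15]
    - [[0, -2, -54], [0, 0, 0], 15]

```text
time_s: 8.25
ee_pos: [0.4886, -0.28, 0.0584]
eef_rot: [3.141, -0.001, 3.082]
force: [-0.9, -0.3, -1.5]
grip_width: 0.0254
```

>>> jog_arm:
  moves:
    - [[0, 0, -3], [0, 0, 0], 15]
    - [[0, 0, -5], [0, 0, 0], 15]
    - [[0, 0, -7], [0, 0, 0], 15]
    - [[0, 0, -8], [0, 0, 0], 15]
    - [[0, 0, -8], [0, 0, 0], 15]

```text
time_s: 8.67
ee_pos: [0.489, -0.2803, 0.0522]
eef_rot: [-3.141, 0.0, 3.082]
force: [0.3, 0.3, -0.6]
grip_width: 0.0256
```

```bash
python3 - <<'E'
from h import *
c,o=snap('scene','s9.png');print(o['ee_pos'],o['time_s'],o['grip_width'],o['force'])
cv2.imwrite('pics/z4.png',cv2.resize(cv2.imread('pics/s9.png')[230:410,360:540],None,fx=3.3,fy=3.3))
E
```

```text
[ 0.48903824 -0.28030278  0.05219107] 8.6667 0.025560519672215957 [ 0.27402359  0.26765111 -0.55824975]
```

View pics/z4.png

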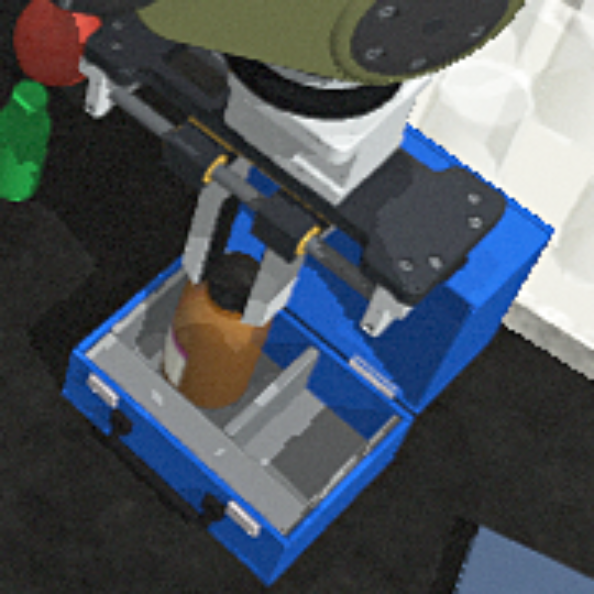

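>>> jog_arm:
  moves:
    - [[0, 0, -1], [0, 0, 0], 15]
    - [[0, 0, -2], [0, 0, 0], 15]
    - [[0, 0, -2], [0, 0, 0], 15]

```text
time_s: 8.97
ee_pos: [0.4889, -0.2802, 0.05]
eef_rot: [3.142, -0.0, 3.082]
force: [-0.5, 0.6, -0.8]
grip_width: 0.0253
```

>>> jog_arm:
  moves:
    - [[0, 0, 0], [0, 0, 0], 45]
    - [[0, 0, 0], [0, 0, 0], 45]
    - [[0, 0, 0], [0, 0, 0], 45]
    - [[0, 0, 0], [0, 0, 0], 45]
    - [[0, 0, 5], [0, 0, 0], 45]

```text
time_s: 9.38
ee_pos: [0.4886, -0.28, 0.0545]
eef_rot: [3.141, -0.001, 3.082]
force: [-0.4, -1.1, 0.1]
grip_width: 0.0448
```

>>> jog_arm:
  moves:
    - [[0, 0, 25], [0, 0, 0], 45]
    - [[0, 0, 50], [0, 0, 0], 45]
    - [[0, 0, 80], [0, 0, 0], 45]
    - [[-10, 25, 110], [0, 0, 0], 45]
    - [[-10, 60, 110], [0, 0, 0], 45]

```text
time_s: 9.8
ee_pos: [0.4798, -0.2221, 0.1709]
eef_rot: [-3.138, 0.007, 3.079]
force: [1.6, 0.2, 1.1]
grip_width: 0.0452
```

```bash
python3 - <<'E'
from h import *
c,o=snap('scene','s10.png');print(o['ee_pos'],o['time_s'],o['grip_width'],o['force'])
cv2.imwrite('pics/z5.png',cv2.resize(cv2.imread('pics/s10.png')[230:410,360:540],None,fx=3.3,fy=3.3))
E
```

```text
[ 0.47981996 -0.22211293  0.17085303] 9.8 0.04521719827597339 [1.59756739 0.21781304 1.12375407]
```

View pics/z5.png

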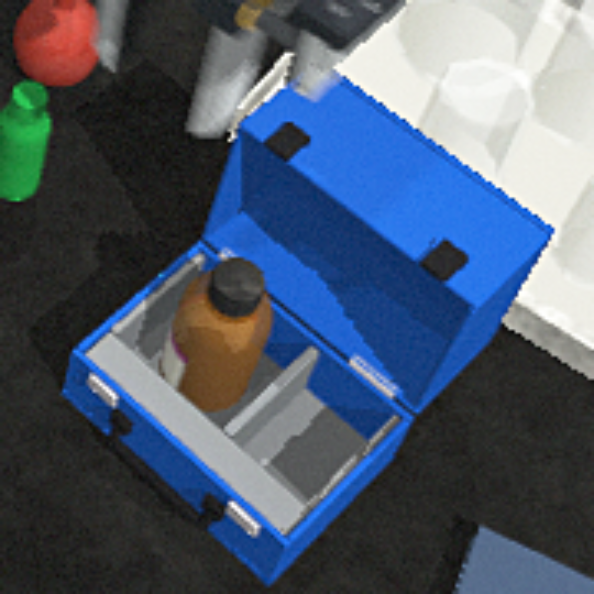

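The amber bottle stands upright in the large compartment, cap at (237,285) in the crop. Next is the black dropper.

>>> jog_arm:
  moves:
    - [[-12, 33, 0], [0, 0, 0], 40]
    - [[-24, 66, 0], [0, 0, 0], 40]
    - [[-36, 99, 0], [0, 0, 0], 40]
    - [[-48, 132, 0], [0, 0, 0], 40]
    - [[-56, 165, 0], [0, 0, 0], 40]

```text
time_s: 10.27
ee_pos: [0.4218, -0.0539, 0.1654]
eef_rot: [-3.142, 0.0, 3.081]
force: [0.2, 0.5, -0.6]
grip_width: 0.0402
```

>>> jog_arm:
  moves:
    - [[0, 33, 0], [0, 0, 0], 40]
    - [[0, 66, 0], [0, 0, 0], 40]
    - [[0, 95, 0], [0, 0, 0], 40]
    - [[0, 115, -15], [0, 0, 0], 40]
    - [[0, 124, -40], [0, 0, 0], 40]

```text
time_s: 10.68
ee_pos: [0.4241, 0.0711, 0.1268]
eef_rot: [3.141, 0.005, 3.084]
force: [1.4, -0.6, -0.1]
grip_width: 0.0398
```

>>> jog_arm:
  moves:
    - [[0, 0, 0], [0, 0, 0], 40]
    - [[0, 0, 0], [0, 0, 0], 40]

```text
time_s: 10.85
ee_pos: [0.4225, 0.0688, 0.125]
eef_rot: [-3.141, -0.002, 3.083]
force: [-0.5, 0.2, 0.0]
grip_width: 0.0399
```

```bash
python3 - <<'E'
from h import *
c,o=snap('wrist','w11.png');print(o['ee_pos'],o['time_s'],o['grip_width'],o['force'])
print(proj(c,[.4218,.071,.082],o))
E
```

```text
[0.42245752 0.06877787 0.12504867] 10.85 0.039923375722841 [-0.50596814  0.23119289  0.01281961]
(np.float64(318.96437224531564), np.float64(247.22013208491418))
```

View pics/w11.png

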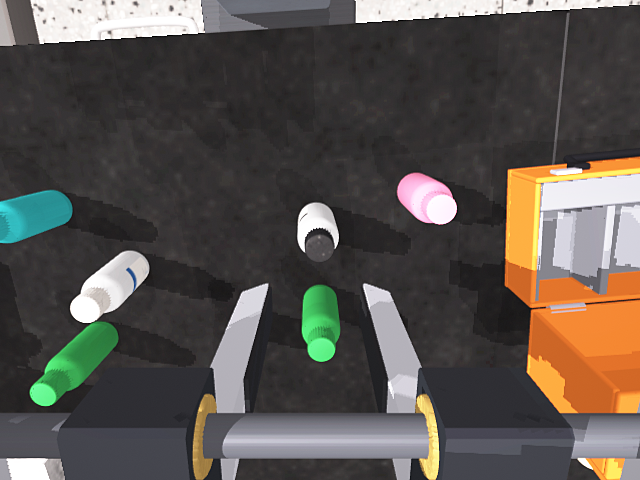

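The cap is at (320,245) and was predicted at (319,247), so they agree. Descending.

>>> jog_arm:
  moves:
    - [[0, 2, -18], [0, 0, 0], 40]
    - [[0, 2, -36], [0, 0, 0], 40]
    - [[0, 2, -54], [0, 0, 0], 40]
    - [[0, 2, -68], [0, 0, 0], 40]
    - [[0, 2, -80], [0, 0, 0], 40]

```text
time_s: 11.32
ee_pos: [0.4237, 0.0698, 0.0455]
eef_rot: [3.142, 0.001, 3.08]
force: [0.1, -0.6, 0.3]
grip_width: 0.0399
```

>>> jog_arm:
  moves:
    - [[0, 0, -8], [0, 0, 0], 40]
    - [[0, 0, -15], [0, 0, 0], 40]
    - [[0, 0, -18], [0, 0, 0], 40]
    - [[0, 0, -18], [0, 0, 0], 40]
    - [[0, 0, -18], [0, 0, 0], 40]

```text
time_s: 11.73
ee_pos: [0.4233, 0.0706, 0.0276]
eef_rot: [3.142, 0.001, 3.081]
force: [0.1, -0.2, 0.6]
grip_width: 0.0401
```

>>> jog_arm:
  moves:
    - [[0, 0, 0], [0, 0, 0], 10]
    - [[0, 0, 0], [0, 0, 0], 10]
    - [[0, 0, 0], [0, 0, 0], 10]
    - [[0, 0, 0], [0, 0, 0], 10]
    - [[0, 0, 0], [0, 0, 0], 10]
  squeeze: 20

```text
time_s: 12.15
ee_pos: [0.4232, 0.0708, 0.0273]
eef_rot: [-3.142, 0.001, 3.082]
force: [0.1, -0.6, 1.8]
grip_width: 0.0195
```

>>> jog_arm:
  moves:
    - [[0, 0, 0], [0, 0, 0], 10]
    - [[0, 0, 0], [0, 0, 0], 10]
    - [[0, 0, 0], [0, 0, 0], 10]

```text
time_s: 12.4
ee_pos: [0.4232, 0.0708, 0.0273]
eef_rot: [3.142, 0.001, 3.082]
force: [-1.1, -0.7, 5.6]
grip_width: 0.0193
```

```bash
python3 - <<'E'
from h import *
c,o=snap('scene','s12.png');print(o['ee_pos'],o['time_s'],o['grip_width'],o['force'])
cv2.imwrite('pics/z6.png',cv2.resize(cv2.imread('pics/s12.png')[170:290,190:350],None,fx=4,fy=4))
E
```

```text
[0.4231763  0.07077033 0.02727261] 12.4 0.019310581740912956 [-1.1050372  -0.73059016  5.60357757]
```

View pics/z6.png

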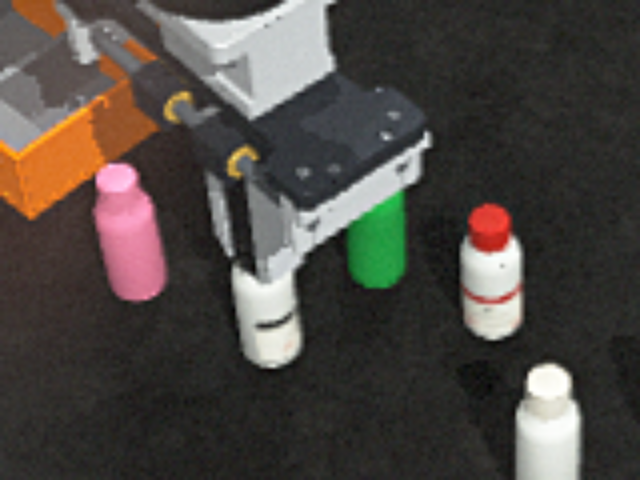

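Gripped at 19.3 mm on the black cap. Lifting and carrying to the blue small compartment, high enough to clear the amber bottle.

>>> jog_arm:
  moves:
    - [[0, 0, 8], [0, 0, 0], 10]
    - [[0, 0, 25], [0, 0, 0], 10]
    - [[0, 0, 50], [0, 0, 0], 10]
    - [[0, 0, 75], [0, 0, 0], 10]
    - [[0, 0, 100], [0, 0, 0], 10]

```text
time_s: 12.87
ee_pos: [0.4224, 0.0708, 0.1284]
eef_rot: [3.142, -0.001, 3.082]
force: [1.2, -0.4, -0.3]
grip_width: 0.0194
```

>>> jog_arm:
  moves:
    - [[0, -10, 25], [0, 0, 0], 10]
    - [[0, -35, 45], [0, 0, 0], 10]
    - [[0, -65, 50], [0, 0, 0], 10]
    - [[0, -95, 50], [0, 0, 0], 10]
    - [[0, -125, 50], [0, 0, 0], 10]

```text
time_s: 13.28
ee_pos: [0.4227, -0.0554, 0.1779]
eef_rot: [3.142, 0.001, 3.082]
force: [0.2, 0.4, 0.5]
grip_width: 0.0194
```

>>> jog_arm:
  moves:
    - [[10, -33, 0], [0, 0, 0], 10]
    - [[20, -66, 0], [0, 0, 0], 10]
    - [[30, -99, 0], [0, 0, 0], 10]
    - [[40, -132, 0], [0, 0, 0], 10]
    - [[50, -165, 0], [0, 0, 0], 10]

```text
time_s: 13.7
ee_pos: [0.4729, -0.2208, 0.1773]
eef_rot: [3.141, -0.0, 3.081]
force: [0.3, -0.4, -0.1]
grip_width: 0.0196
```

>>> jog_arm:
  moves:
    - [[11, -33, 0], [0, 0, 0], 10]
    - [[11, -66, 0], [0, 0, 0], 10]
    - [[11, -95, 0], [0, 0, 0], 10]
    - [[11, -115, 0], [0, 0, 0], 10]
    - [[11, -124, 0], [0, 0, 0], 10]

```text
time_s: 14.12
ee_pos: [0.4833, -0.3453, 0.1767]
eef_rot: [3.141, -0.001, 3.08]
force: [-0.1, 0.1, -1.0]
grip_width: 0.0194
```

>>> jog_arm:
  moves:
    - [[0, 0, 0], [0, 0, 0], 10]
    - [[0, 0, 0], [0, 0, 0], 10]
    - [[0, 0, 0], [0, 0, 0], 10]

```text
time_s: 14.37
ee_pos: [0.4841, -0.342, 0.1773]
eef_rot: [3.141, 0.0, 3.083]
force: [-0.2, 0.4, -1.0]
grip_width: 0.0195
```

```bash
python3 - <<'E'
from h import *
c,o=snap('scene','s13.png');print(o['ee_pos'],o['time_s'],o['grip_width'],o['force'])
cv2.imwrite('pics/z7.png',cv2.resize(cv2.imread('pics/s13.png')[200:410,340:550],None,fx=2.8,fy=2.8))
snap('wrist','w13.png')
E
```

```text
[ 0.48413765 -0.3419816   0.17726227] 14.3667 0.01950416312796809 [-0.16620922  0.39577025 -0.96466264]
```

View pics/z7.png

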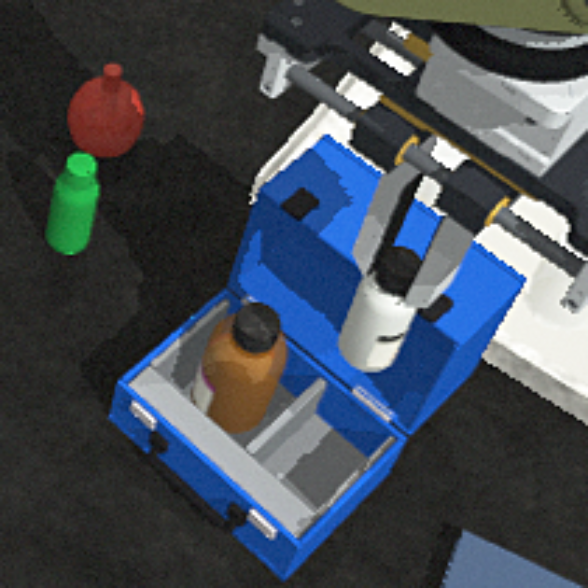

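View pics/w13.png

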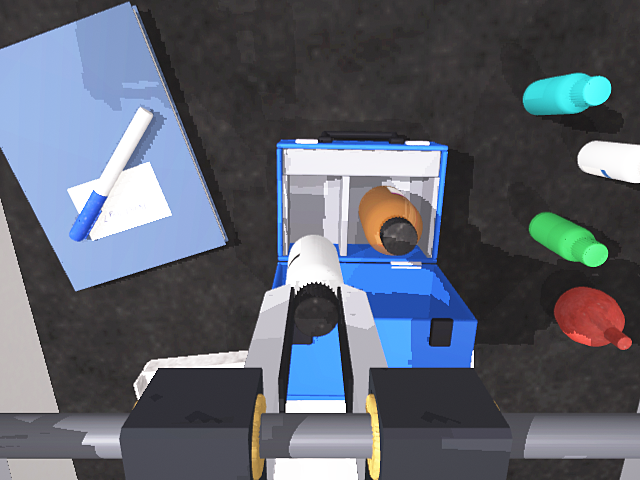

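The bottle hangs upright, in line with the small compartment (columns 287–343 against tool 315). Lowering.

>>> jog_arm:
  moves:
    - [[0, -1, -20], [0, 0, 0], 10]
    - [[0, -1, -45], [0, 0, 0], 10]
    - [[0, -1, -70], [0, 0, 0], 10]
    - [[0, -1, -90], [0, 0, 0], 10]
    - [[0, -1, -100], [0, 0, 0], 10]

```text
time_s: 14.88
ee_pos: [0.4833, -0.3428, 0.0747]
eef_rot: [3.14, -0.002, 3.082]
force: [0.9, 0.5, -0.6]
grip_width: 0.0195
```

>>> jog_arm:
  moves:
    - [[0, 0, -10], [0, 0, 0], 10]
    - [[0, 0, -20], [0, 0, 0], 10]
    - [[0, 0, -30], [0, 0, 0], 10]
    - [[0, 0, -37], [0, 0, 0], 10]
    - [[0, 0, -42], [0, 0, 0], 10]

```text
time_s: 15.3
ee_pos: [0.4839, -0.3442, 0.0345]
eef_rot: [3.142, -0.0, 3.082]
force: [-0.1, -0.2, -0.5]
grip_width: 0.0195
```

>>> jog_arm:
  moves:
    - [[0, 0, -1], [0, 0, 0], 10]
    - [[0, 0, -2], [0, 0, 0], 10]
    - [[0, 0, -3], [0, 0, 0], 10]

```text
time_s: 15.55
ee_pos: [0.4842, -0.3445, 0.0325]
eef_rot: [-3.141, 0.001, 3.082]
force: [0.1, -0.8, -0.4]
grip_width: 0.0194
```

```bash
python3 - <<'E'
from h import *
c,o=snap('scene','s14.png');print(o['ee_pos'],o['time_s'],o['grip_width'],o['force'])
cv2.imwrite('pics/z8.png',cv2.resize(cv2.imread('pics/s14.png')[200:410,340:550],None,fx=2.8,fy=2.8))
E
```

```text
[ 0.48416104 -0.34445803  0.03245945] 15.55 0.019439118764577764 [ 0.13201754 -0.8140509  -0.43452264]
```

View pics/z8.png

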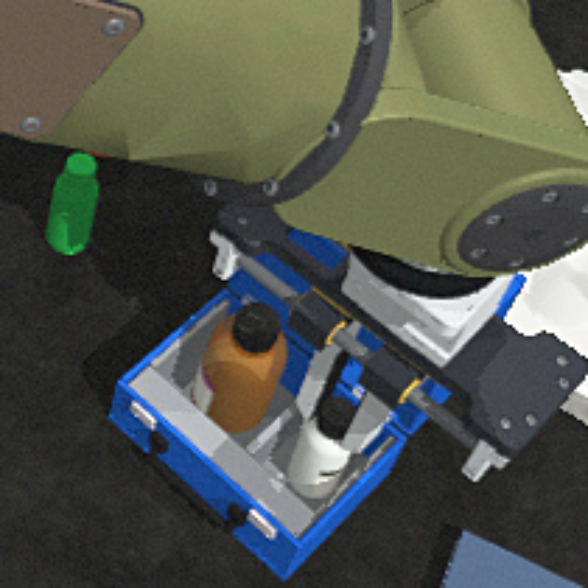

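>>> jog_arm:
  moves:
    - [[0, 0, -1], [0, 0, 0], 10]
    - [[0, 0, -1], [0, 0, 0], 32]
    - [[0, 0, -1], [0, 0, 0], 32]
    - [[0, 0, -1], [0, 0, 0], 32]
    - [[0, 0, -1], [0, 0, 0], 32]

```text
time_s: 16.02
ee_pos: [0.484, -0.3443, 0.0312]
eef_rot: [-3.141, 0.0, 3.082]
force: [-0.0, 0.3, -0.6]
grip_width: 0.0316
```

>>> jog_arm:
  moves:
    - [[0, 0, 8], [0, 0, 0], 32]
    - [[0, 0, 30], [0, 0, 0], 32]
    - [[0, 0, 60], [0, 0, 0], 32]
    - [[0, 0, 95], [0, 0, 0], 32]
    - [[0, 0, 130], [0, 0, 0], 32]

```text
time_s: 16.43
ee_pos: [0.4836, -0.344, 0.163]
eef_rot: [3.141, -0.0, 3.082]
force: [-0.4, -1.0, 0.0]
grip_width: 0.0319
```

>>> jog_arm:
  moves:
    - [[0, 35, 0], [0, 0, 0], 32]
    - [[0, 70, 0], [0, 0, 0], 32]
    - [[10, 105, 0], [0, 0, 0], 32]
    - [[30, 135, 0], [0, 0, 1], 32]
    - [[50, 165, 0], [0, 0, 1], 32]

```text
time_s: 16.85
ee_pos: [0.5343, -0.1778, 0.1624]
eef_rot: [-3.141, 0.001, -3.11]
force: [-0.5, -0.7, -0.5]
grip_width: 0.0318
```

```bash
python3 - <<'E'
from h import *
c,o=snap('scene','s15.png');print(o['ee_pos'],o['time_s'],o['grip_width'],o['force'])
cv2.imwrite('pics/z9.png',cv2.resize(cv2.imread('pics/s15.png')[200:410,340:550],None,fx=2.8,fy=2.8))
E
```

```text
[ 0.53430851 -0.17775671  0.16238205] 16.85 0.0318451851199774 [-0.50866961 -0.74627172 -0.49028236]
```

View pics/z9.png

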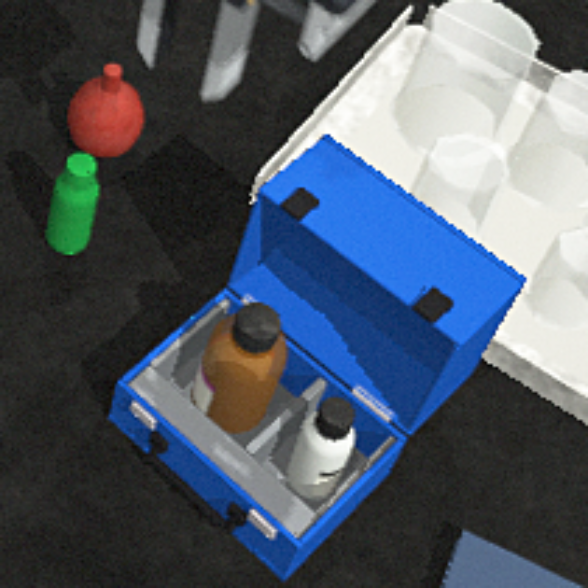

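The black dropper stands upright in the small compartment, cap at (336,415) in the crop. Next the bulb.

>>> jog_arm:
  moves:
    - [[20, 30, 0], [0, 0, 0], 30]
    - [[40, 60, 0], [0, 0, 0], 30]
    - [[68, 91, 0], [0, 0, 0], 30]
    - [[68, 91, -20], [0, 0, 0], 30]
    - [[68, 91, -50], [0, 0, 0], 30]

```text
time_s: 17.32
ee_pos: [0.6043, -0.0866, 0.1133]
eef_rot: [-3.14, 0.005, -3.112]
force: [0.4, -0.3, -0.9]
grip_width: 0.0301
```

>>> jog_arm:
  moves:
    - [[0, 0, 0], [0, 0, 0], 30]
    - [[0, 0, 0], [0, 0, 0], 30]
    - [[0, 0, 0], [0, 0, 0], 30]

```text
time_s: 17.57
ee_pos: [0.6024, -0.0887, 0.113]
eef_rot: [-3.141, 0.002, -3.115]
force: [0.6, -0.3, 0.5]
grip_width: 0.0299
```

```bash
python3 - <<'E'
from h import *
c,o=snap('wrist','w16.png');print(o['ee_pos'],o['time_s'],o['grip_width'],o['eef_rot'])
print(proj(c,[.602,-.0875,.076],o))
E
```

```text
[ 0.60242422 -0.08870101  0.11296867] 17.5667 0.02993733356161844 [-3.14117946e+00  1.64374648e-03 -3.11488606e+00]
(np.float64(317.46049275907603), np.float64(250.58473802391498))
```

View pics/w16.png

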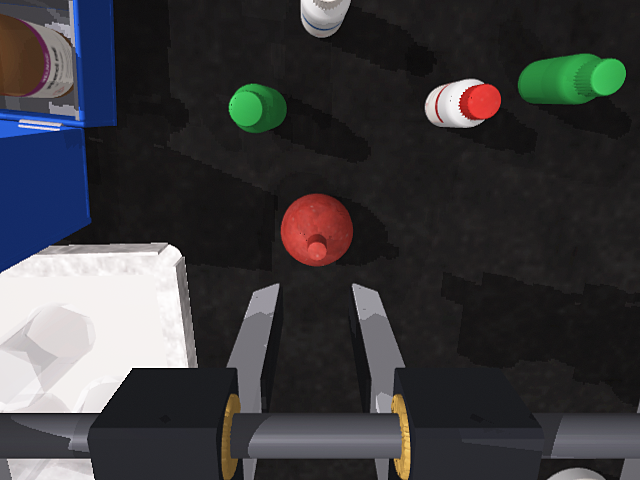

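The neck is at (317,249) and was predicted at (317,251). Descending.

>>> jog_arm:
  moves:
    - [[0, 0, -18], [0, 0, 0], 30]
    - [[0, 0, -36], [0, 0, 0], 30]
    - [[0, 0, -52], [0, 0, 0], 30]
    - [[0, 0, -65], [0, 0, 0], 30]
    - [[0, 0, -75], [0, 0, 0], 30]

```text
time_s: 18.03
ee_pos: [0.6022, -0.0886, 0.0362]
eef_rot: [-3.141, 0.001, -3.115]
force: [-0.8, -0.1, -0.8]
grip_width: 0.0302
```

>>> jog_arm:
  moves:
    - [[0, 0, -5], [0, 0, 0], 30]
    - [[0, 0, -9], [0, 0, 0], 30]
    - [[0, 0, -11], [0, 0, 0], 30]
    - [[0, 0, -11], [0, 0, 0], 30]
    - [[0, 0, -11], [0, 0, 0], 30]

```text
time_s: 18.45
ee_pos: [0.6023, -0.0883, 0.0256]
eef_rot: [-3.141, 0.001, -3.114]
force: [0.4, -0.4, 0.5]
grip_width: 0.0301
```

>>> jog_arm:
  moves:
    - [[0, 0, 0], [0, 0, 0], 4]
    - [[0, 0, 0], [0, 0, 0], 4]
    - [[0, 0, 0], [0, 0, 0], 4]
    - [[0, 0, 0], [0, 0, 0], 4]
    - [[0, 0, 0], [0, 0, 0], 4]
  squeeze: 15

```text
time_s: 18.87
ee_pos: [0.6021, -0.0882, 0.0253]
eef_rot: [-3.142, 0.0, -3.114]
force: [0.6, 1.1, 1.3]
grip_width: 0.0111
```

>>> jog_arm:
  moves:
    - [[0, 0, 0], [0, 0, 0], 4]
    - [[0, 0, 0], [0, 0, 0], 4]
    - [[0, 0, 0], [0, 0, 0], 4]

```text
time_s: 19.12
ee_pos: [0.6021, -0.0882, 0.0253]
eef_rot: [-3.142, 0.0, -3.114]
force: [0.1, 1.2, 3.4]
grip_width: 0.0113
```

```bash
python3 - <<'E'
from h import *
c,o=snap('scene','s17.png');print(o['ee_pos'],o['time_s'],o['grip_width'],o['force'])
cv2.imwrite('pics/z10.png',cv2.resize(cv2.imread('pics/s17.png')[160:300,310:450],None,fx=4,fy=4))
E
```

```text
[ 0.60210098 -0.08821588  0.02526907] 19.1167 0.011286595429162175 [0.10686636 1.21672619 3.40183709]
```

View pics/z10.png

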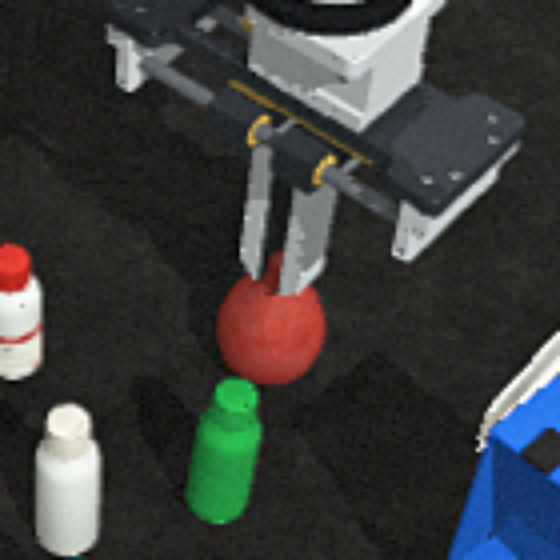

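Gripped at 11.3 mm on the neck. Lifting and carrying to the orange case.

>>> jog_arm:
  moves:
    - [[0, 0, 8], [0, 0, 0], 4]
    - [[0, 0, 25], [0, 0, 0], 4]
    - [[0, 0, 50], [0, 0, 0], 4]
    - [[0, 0, 75], [0, 0, 0], 4]
    - [[0, 0, 100], [0, 0, 0], 4]

```text
time_s: 19.58
ee_pos: [0.6016, -0.0883, 0.1264]
eef_rot: [-3.142, -0.001, -3.114]
force: [0.4, 0.7, -0.5]
grip_width: 0.0112
```

>>> jog_arm:
  moves:
    - [[-10, 10, 20], [0, 0, 0], 4]
    - [[-30, 35, 30], [0, 0, 0], 4]
    - [[-50, 65, 30], [0, 0, 0], 4]
    - [[-70, 95, 30], [0, 0, 0], 4]
    - [[-90, 125, 30], [0, 0, 0], 4]

```text
time_s: 20.0
ee_pos: [0.5107, 0.0377, 0.1554]
eef_rot: [-3.141, 0.0, -3.115]
force: [0.4, 0.1, -0.9]
grip_width: 0.0113
```

>>> jog_arm:
  moves:
    - [[-15, 33, 0], [0, 0, 0], 4]
    - [[-30, 66, 0], [0, 0, 0], 4]
    - [[-45, 99, 0], [0, 0, 0], 4]
    - [[-58, 132, 0], [0, 0, 0], 4]
    - [[-63, 165, 0], [0, 0, 0], 4]

```text
time_s: 20.42
ee_pos: [0.4473, 0.2031, 0.1557]
eef_rot: [-3.142, 0.0, -3.114]
force: [0.3, 0.3, -0.8]
grip_width: 0.011
```

>>> jog_arm:
  moves:
    - [[0, 33, 0], [0, 0, 0], 4]
    - [[0, 66, 0], [0, 0, 0], 4]
    - [[0, 95, 0], [0, 0, 0], 4]
    - [[0, 112, 0], [0, 0, 0], 4]
    - [[0, 120, 0], [0, 0, 0], 4]

```text
time_s: 20.83
ee_pos: [0.4484, 0.3236, 0.155]
eef_rot: [-3.141, -0.0, -3.112]
force: [-0.0, 0.2, -0.0]
grip_width: 0.0112
```

>>> jog_arm:
  moves:
    - [[0, 0, 0], [0, 0, 0], 4]
    - [[0, 0, 0], [0, 0, 0], 4]
    - [[0, 0, 0], [0, 0, 0], 4]

```text
time_s: 21.08
ee_pos: [0.4491, 0.3207, 0.1552]
eef_rot: [-3.141, -0.0, -3.115]
force: [-0.1, 0.6, -0.4]
grip_width: 0.0109
```

```bash
python3 - <<'E'
from h import *
c,o=snap('scene','s18.png');print(o['ee_pos'],o['time_s'],o['grip_width'],o['eef_rot'])
snap('wrist','w18.png')
cv2.imwrite('pics/z11.png',cv2.resize(cv2.imread('pics/s18.png')[60:240,130:330],None,fx=3.3,fy=3.3))
E
```

```text
[0.44911049 0.32067427 0.15519474] 21.0833 0.010920318886821942 [-3.14139496e+00 -3.72584361e-05 -3.11525933e+00]
```

View pics/z11.png

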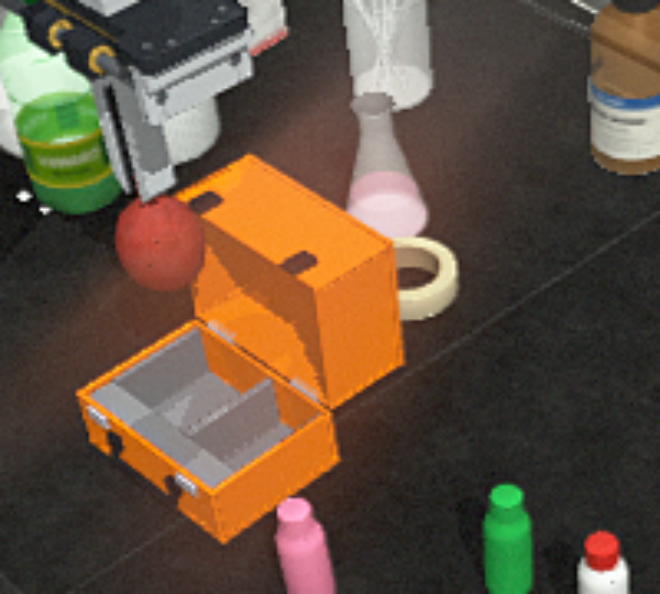

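View pics/w18.png

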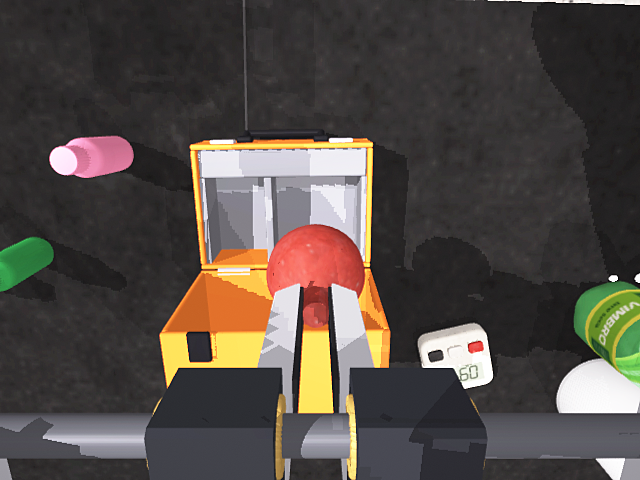

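The bulb hangs upright over the large compartment (columns 272–366 against tool 315). Lowering.

>>> jog_arm:
  moves:
    - [[0, 1, -20], [0, 0, 0], 4]
    - [[0, 1, -40], [0, 0, 0], 4]
    - [[0, 1, -60], [0, 0, 0], 4]
    - [[0, 1, -75], [0, 0, 0], 4]
    - [[0, 1, -85], [0, 0, 0], 4]

```text
time_s: 21.6
ee_pos: [0.4486, 0.3218, 0.0686]
eef_rot: [-3.141, -0.001, -3.115]
force: [-0.3, -0.5, -0.8]
grip_width: 0.0108
```

>>> jog_arm:
  moves:
    - [[0, 0, -10], [0, 0, 0], 4]
    - [[0, 0, -20], [0, 0, 0], 4]
    - [[0, 0, -28], [0, 0, 0], 4]
    - [[0, 0, -34], [0, 0, 0], 4]
    - [[0, 0, -38], [0, 0, 0], 4]

```text
time_s: 22.02
ee_pos: [0.4489, 0.3227, 0.0315]
eef_rot: [-3.141, -0.0, -3.114]
force: [-0.2, -0.6, -1.2]
grip_width: 0.0113
```

```bash
python3 - <<'E'
from h import *
c,o=snap('scene','s19.png');print(o['ee_pos'],o['time_s'],o['grip_width'],o['force'])
cv2.imwrite('pics/z12.png',cv2.resize(cv2.imread('pics/s19.png')[60:240,130:330],None,fx=3.3,fy=3.3))
E
```

```text
[0.44891473 0.32269174 0.03148546] 22.0167 0.011346312755222984 [-0.20896544 -0.57831142 -1.17927035]
```

View pics/z12.png

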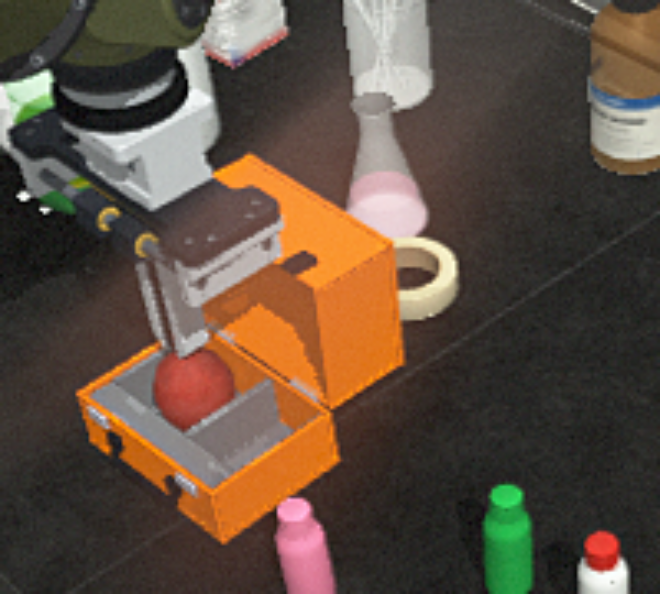

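>>> jog_arm:
  moves:
    - [[0, 0, -1], [0, 0, 0], 4]
    - [[0, 0, -2], [0, 0, 0], 4]
    - [[0, 0, -2.5], [0, 0, 0], 4]
    - [[0, 0, -2.5], [0, 0, 0], 4]

```text
time_s: 22.4
ee_pos: [0.449, 0.3229, 0.0298]
eef_rot: [3.141, 0.0, -3.114]
force: [-0.4, -0.7, -1.2]
grip_width: 0.0109
```

>>> jog_arm:
  moves:
    - [[0, 0, 0], [0, 0, 0], 30]
    - [[0, 0, 0], [0, 0, 0], 30]
    - [[0, 0, 0], [0, 0, 0], 30]
    - [[0, 0, 0], [0, 0, 0], 30]
    - [[0, 0, 5], [0, 0, 0], 30]

```text
time_s: 22.82
ee_pos: [0.4486, 0.3225, 0.034]
eef_rot: [-3.141, -0.001, -3.114]
force: [0.0, 0.4, 0.2]
grip_width: 0.0298
```

>>> jog_arm:
  moves:
    - [[0, 0, 20], [0, 0, 0], 30]
    - [[0, 0, 45], [0, 0, 0], 30]
    - [[0, 0, 80], [0, 0, 0], 30]
    - [[0, -15, 110], [0, 0, 0], 30]
    - [[0, -45, 125], [0, 0, 0], 36]

```text
time_s: 23.23
ee_pos: [0.4496, 0.2794, 0.1635]
eef_rot: [3.139, 0.004, -3.112]
force: [0.5, -0.2, -0.1]
grip_width: 0.0339
```

>>> jog_arm:
  moves:
    - [[12, -33, 0], [0, 0, 0], 36]
    - [[24, -66, 0], [0, 0, 0], 36]
    - [[36, -99, 0], [0, 0, 0], 36]
    - [[48, -132, 0], [0, 0, 0], 36]
    - [[60, -165, 0], [0, 0, 0], 36]

```text
time_s: 23.65
ee_pos: [0.5092, 0.1111, 0.1602]
eef_rot: [3.141, 0.001, -3.114]
force: [0.1, 0.3, 0.5]
grip_width: 0.0362
```

```bash
python3 - <<'E'
from h import *
c,o=snap('scene','s20.png');print(o['ee_pos'],o['time_s'],o['grip_width'],o['force'])
cv2.imwrite('pics/z13.png',cv2.resize(cv2.imread('pics/s20.png')[60:240,130:330],None,fx=3.3,fy=3.3))
E
```

```text
[0.5092458  0.1111285  0.16017286] 23.65 0.03617145276588199 [0.12858903 0.29114475 0.45854731]
```

View pics/z13.png

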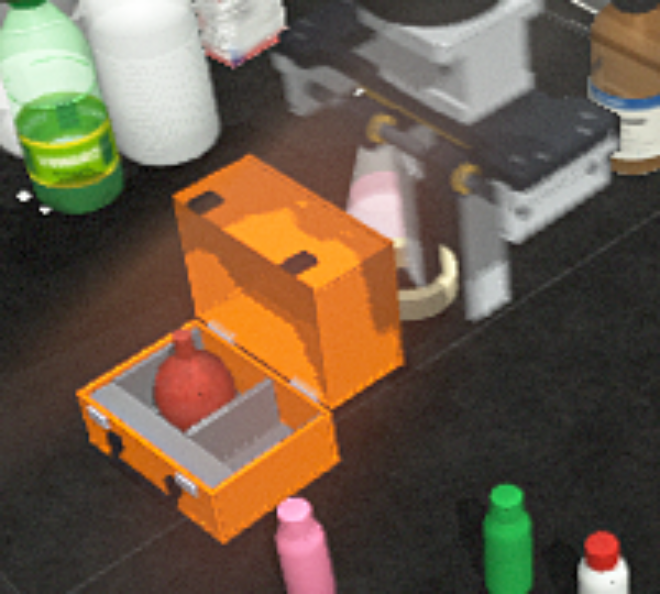

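The bulb stands upright in the orange large compartment, neck at (185,345) in the crop. Next the red dropper.

>>> jog_arm:
  moves:
    - [[1, -30, 0], [0, 0, 0], 36]
    - [[2, -60, 0], [0, 0, 0], 36]
    - [[2, -90, 0], [0, 0, 0], 36]
    - [[2, -107, -10], [0, 0, 0], 36]
    - [[2, -107, -45], [0, 0, 0], 36]

```text
time_s: 24.12
ee_pos: [0.5136, 0.0028, 0.1186]
eef_rot: [-3.14, 0.008, -3.117]
force: [2.6, -0.4, 0.3]
grip_width: 0.036
```

>>> jog_arm:
  moves:
    - [[0, 0, 0], [0, 0, 0], 36]
    - [[0, 0, 0], [0, 0, 0], 36]
    - [[0, 0, 0], [0, 0, 0], 36]

```text
time_s: 24.37
ee_pos: [0.5114, 0.0062, 0.116]
eef_rot: [-3.142, 0.001, -3.114]
force: [0.8, -0.0, -0.4]
grip_width: 0.0364
```

```bash
python3 - <<'E'
from h import *
c,o=snap('wrist','w21.png');print(o['ee_pos'],o['time_s'],o['grip_width'],o['eef_rot'])
print(proj(c,[.511,.0044,.078],o))
E
```

```text
[0.51143847 0.00622358 0.11601975] 24.3667 0.03643922447813667 [-3.14154039e+00  1.00671197e-03 -3.11368724e+00]
(np.float64(312.6370830934864), np.float64(249.94898725032115))
```

View pics/w21.png

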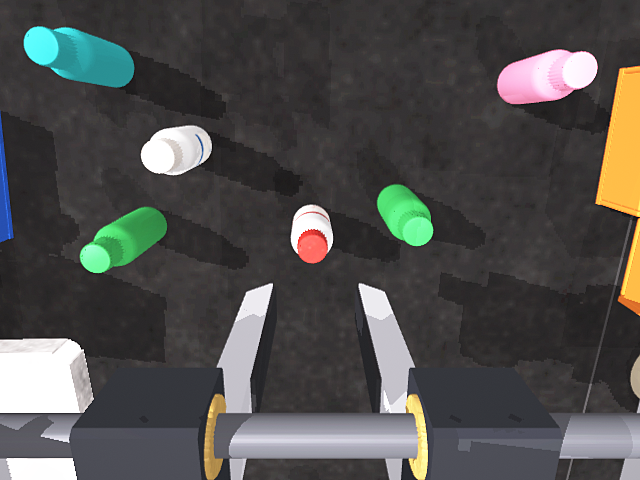

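The red cap is at (313,248) and was predicted at (313,250). Descending with a 1–2 mm y correction.

>>> jog_arm:
  moves:
    - [[0, -2, -18], [0, 0, 0], 36]
    - [[0, -2, -36], [0, 0, 0], 36]
    - [[0, -2, -54], [0, 0, 0], 36]
    - [[0, -2, -68], [0, 0, 0], 36]
    - [[0, -2, -80], [0, 0, 0], 36]

```text
time_s: 24.83
ee_pos: [0.5115, 0.0043, 0.035]
eef_rot: [-3.141, 0.001, -3.113]
force: [0.0, -0.6, -1.0]
grip_width: 0.0357
```

>>> jog_arm:
  moves:
    - [[0, 0, -6], [0, 0, 0], 36]
    - [[0, 0, -11], [0, 0, 0], 36]
    - [[0, 0, -13], [0, 0, 0], 36]
    - [[0, 0, -13], [0, 0, 0], 36]
    - [[0, 0, -13], [0, 0, 0], 36]

```text
time_s: 25.25
ee_pos: [0.5114, 0.0038, 0.0223]
eef_rot: [-3.141, 0.001, -3.114]
force: [0.8, -0.1, 0.5]
grip_width: 0.0359
```

>>> jog_arm:
  moves:
    - [[0, 0, 0], [0, 0, 0], 10]
    - [[0, 0, 0], [0, 0, 0], 10]
    - [[0, 0, 0], [0, 0, 0], 10]
    - [[0, 0, 0], [0, 0, 0], 10]
    - [[0, 0, 0], [0, 0, 0], 10]
  squeeze: 20

```text
time_s: 25.67
ee_pos: [0.5112, 0.0037, 0.0219]
eef_rot: [-3.141, 0.001, -3.114]
force: [-0.3, -0.5, 3.6]
grip_width: 0.0197
```

>>> jog_arm:
  moves:
    - [[0, 0, 0], [0, 0, 0], 10]
    - [[0, 0, 0], [0, 0, 0], 10]
    - [[0, 0, 0], [0, 0, 0], 10]

```text
time_s: 25.92
ee_pos: [0.5112, 0.0037, 0.0218]
eef_rot: [-3.141, 0.001, -3.114]
force: [0.3, -0.5, 5.2]
grip_width: 0.02
```

>>> jog_arm:
  moves:
    - [[0, 0, 8], [0, 0, 0], 10]
    - [[0, 0, 25], [0, 0, 0], 10]
    - [[0, 0, 50], [0, 0, 0], 10]
    - [[0, 0, 75], [0, 0, 0], 10]
    - [[0, 0, 100], [0, 0, 0], 10]

```text
time_s: 26.33
ee_pos: [0.5105, 0.0039, 0.1229]
eef_rot: [3.141, -0.001, -3.114]
force: [0.3, 1.3, 0.2]
grip_width: 0.0194
```

>>> jog_arm:
  moves:
    - [[-10, 20, 15], [0, 0, 0], 10]
    - [[-20, 45, 25], [0, 0, 0], 10]
    - [[-35, 75, 25], [0, 0, 0], 10]
    - [[-50, 105, 25], [0, 0, 0], 10]
    - [[-60, 135, 25], [0, 0, 0], 10]

```text
time_s: 26.75
ee_pos: [0.4495, 0.1399, 0.147]
eef_rot: [3.141, -0.0, -3.115]
force: [1.2, 0.7, -0.6]
grip_width: 0.0195
```

>>> jog_arm:
  moves:
    - [[0, 33, 0], [0, 0, 0], 10]
    - [[0, 66, 0], [0, 0, 0], 10]
    - [[0, 95, 0], [0, 0, 0], 10]
    - [[0, 112, 0], [0, 0, 0], 10]
    - [[0, 119, 0], [0, 0, 0], 10]

```text
time_s: 27.17
ee_pos: [0.4503, 0.2598, 0.1466]
eef_rot: [3.142, -0.001, -3.112]
force: [-0.5, -1.0, 0.1]
grip_width: 0.0197
```

>>> jog_arm:
  moves:
    - [[0, 0, 0], [0, 0, 0], 10]
    - [[0, 0, 0], [0, 0, 0], 10]
    - [[0, 0, 0], [0, 0, 0], 10]

```text
time_s: 27.42
ee_pos: [0.451, 0.2567, 0.1466]
eef_rot: [-3.141, -0.0, -3.115]
force: [-0.4, 0.3, -0.9]
grip_width: 0.0194
```

```bash
python3 - <<'E'
from h import *
c,o=snap('scene','s22.png');print(o['ee_pos'],o['time_s'],o['grip_width'],o['eef_rot'])
snap('wrist','w22.png')
cv2.imwrite('pics/z14.png',cv2.resize(cv2.imread('pics/s22.png')[60:240,130:330],None,fx=3.3,fy=3.3))
E
```

```text
[0.45102481 0.25669729 0.14661013] 27.4167 0.01939221834299599 [-3.14136501e+00 -1.85773823e-04 -3.11524208e+00]
```

View pics/z14.png

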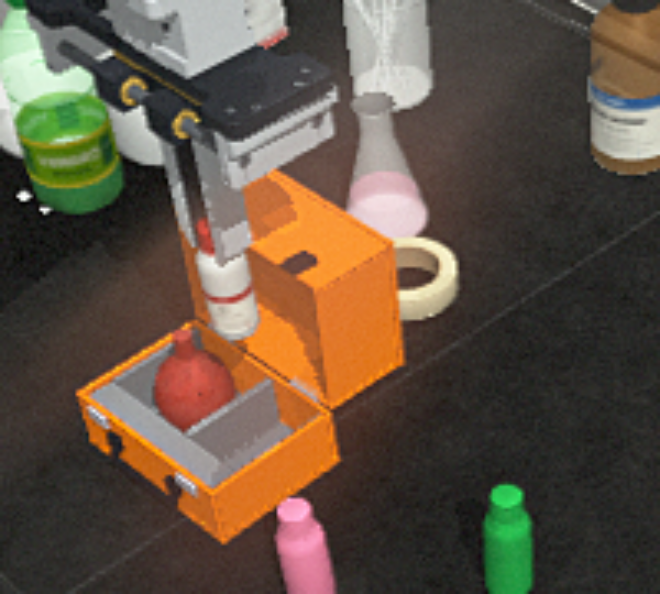

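View pics/w22.png

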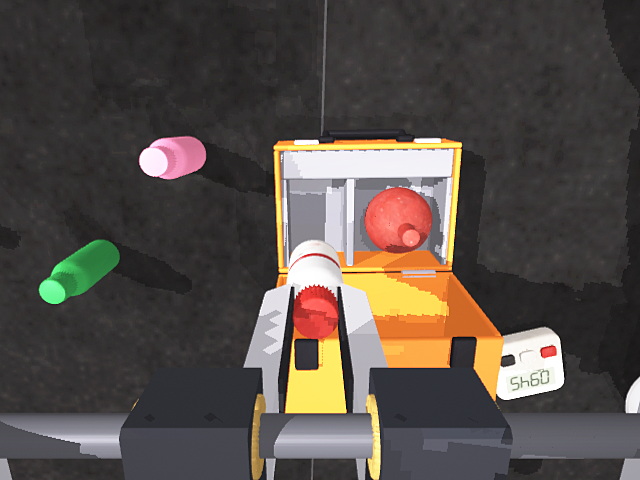

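The red dropper is in line with the small compartment (columns 284–347, tool at 315). Lowering.

>>> jog_arm:
  moves:
    - [[0, 0, -20], [0, 0, 0], 10]
    - [[0, 0, -40], [0, 0, 0], 10]
    - [[0, 0, -60], [0, 0, 0], 10]
    - [[0, 0, -72], [0, 0, 0], 10]
    - [[0, 0, -80], [0, 0, 0], 10]

```text
time_s: 27.93
ee_pos: [0.4506, 0.2568, 0.0653]
eef_rot: [-3.141, -0.001, -3.115]
force: [-0.6, 0.2, -1.2]
grip_width: 0.0196
```

>>> jog_arm:
  moves:
    - [[0, 0, -10], [0, 0, 0], 10]
    - [[0, 0, -20], [0, 0, 0], 10]
    - [[0, 0, -28], [0, 0, 0], 10]
    - [[0, 0, -34], [0, 0, 0], 10]
    - [[0, 0, -38], [0, 0, 0], 10]

```text
time_s: 28.35
ee_pos: [0.4509, 0.2577, 0.0279]
eef_rot: [-3.141, -0.0, -3.114]
force: [0.3, -0.3, -0.9]
grip_width: 0.0197
```

>>> jog_arm:
  moves:
    - [[0, 0, -1], [0, 0, 0], 10]
    - [[0, 0, -2], [0, 0, 0], 10]
    - [[0, 0, -3], [0, 0, 0], 10]
    - [[0, 0, -3], [0, 0, 0], 10]

```text
time_s: 28.68
ee_pos: [0.4512, 0.2579, 0.026]
eef_rot: [3.141, 0.001, -3.114]
force: [-0.1, 0.0, 0.3]
grip_width: 0.0192
```

```bash
python3 - <<'E'
from h import *
c,o=snap('scene','s23.png');print(o['ee_pos'],o['time_s'],o['grip_width'],o['force'])
cv2.imwrite('pics/z15.png',cv2.resize(cv2.imread('pics/s23.png')[60:240,130:330],None,fx=3.3,fy=3.3))
E
```

```text
[0.45124542 0.25793127 0.02595806] 28.6833 0.019213636259257642 [-0.11771042  0.03741781  0.25016067]
```

View pics/z15.png

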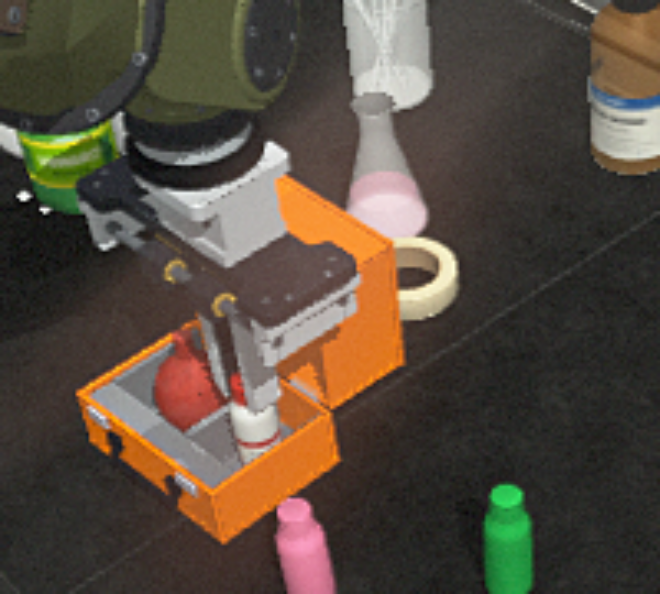

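>>> jog_arm:
  moves:
    - [[0, 0, 0], [0, 0, 0], 30]
    - [[0, 0, 0], [0, 0, 0], 30]
    - [[0, 0, 0], [0, 0, 0], 30]
    - [[0, 0, 0], [0, 0, 0], 30]
    - [[0, 0, 5], [0, 0, 0], 30]

```text
time_s: 29.15
ee_pos: [0.4505, 0.2575, 0.03]
eef_rot: [-3.141, -0.001, -3.114]
force: [-0.2, 0.3, 0.1]
grip_width: 0.03
```

>>> jog_arm:
  moves:
    - [[0, 0, 20], [0, 0, 0], 30]
    - [[0, 0, 50], [0, 0, 0], 30]
    - [[0, 0, 85], [0, 0, 0], 30]
    - [[0, -15, 120], [0, 0, 0], 20]
    - [[0, -45, 140], [0, 0, 0], 10]

```text
time_s: 29.57
ee_pos: [0.4515, 0.2141, 0.1745]
eef_rot: [3.14, 0.004, -3.112]
force: [0.7, -0.5, 0.5]
grip_width: 0.0201
```

>>> jog_arm:
  moves:
    - [[0, -35, 0], [0, 0, 0], 0]
    - [[15, -65, 0], [0, 0, 0], 0]
    - [[45, -70, 0], [0, 0, 0], 0]
    - [[75, -70, 0], [0, 0, 0], 0]
    - [[105, -70, 0], [0, 0, 0], 0]

```text
time_s: 29.98
ee_pos: [0.5573, 0.1419, 0.1714]
eef_rot: [3.141, 0.001, -3.116]
force: [0.1, 0.3, 0.4]
grip_width: 0.0003
```

```bash
python3 - <<'E'
from h import *
c,o=snap('scene','s24.png');print(o['ee_pos'],o['time_s'],o['grip_width'],o['force'])
cv2.imwrite('pics/z16.png',cv2.resize(cv2.imread('pics/s24.png')[60:240,130:330],None,fx=3.3,fy=3.3))
snap('top','t24.png');snap('wrist','w24.png')
E
```

```text
[0.55727835 0.14190068 0.17137047] 29.9833 0.00029925014908659857 [0.05104388 0.27285105 0.37851052]
```

View pics/z16.png

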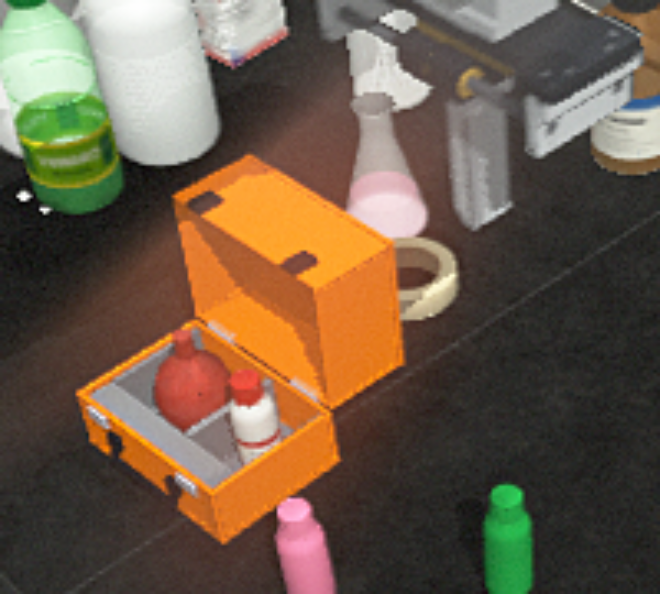

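View pics/w24.png

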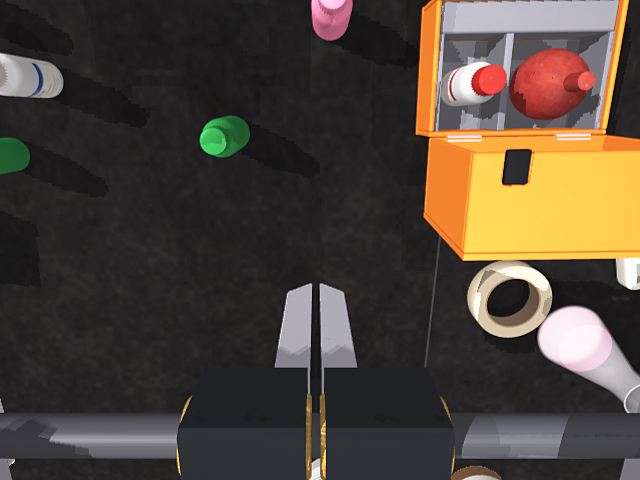

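```bash
python3 - <<'E'
from h import *
t,_=load('top0.png');s,_=load('scene0.png')
print('flask base',ray(t,158,166,.02),ray(s,247,122,.02)); print('mouth',tri(t,(144,155),s,(243,92)))
print('tape',ray(t,185,181,.02))
# blue back beakers rims (scene/top)
for n,a,b in(('small1',(445,143),(504,253)),('big1',(426,106),(511,207)),('small2',(480,146),(547,288)),('small3',(511,147),(583,313))):
    print(n,tri(t,a,s,b).round(3), ray(t,*a,.08).round(3))
print('trayfrontL',ray(t,402,184,.03),ray(t,536,174,.03),ray(t,391,95,.03))
for P,th in(((.4385,.2954),1.8),((.4759,-.3043),-3.4)):
    th=np.radians(th);R=np.array([[np.cos(th),-np.sin(th)],[np.sin(th),np.cos(th)]])
    for q in((114,69),(114,0),(114,-69)): print(q,P+R@np.array(q)/1000)
E
python3 - <<'E'
import cv2
a=cv2.imread('pics/top0.png');cv2.imwrite('pics/tt.png',cv2.resize(a[80:250,385:545],None,fx=3.5,fy=3.5))
E
```

```text
flask base [0.67815345 0.39510664 0.02      ] [0.67929687 0.39403157 0.02      ]
mouth [0.68258371 0.39972006 0.10286757]
tape [0.63951705 0.32696113 0.02      ]
small1 [ 0.709 -0.297  0.076] [ 0.71  -0.299  0.08 ]
big1 [ 0.791 -0.253  0.102] [ 0.8   -0.258  0.08 ]
small2 [ 0.708 -0.388  0.056] [ 0.702 -0.38   0.08 ]
small3 [ 0.703 -0.458  0.058] [ 0.698 -0.452  0.08 ]
trayfrontL [ 0.62398682 -0.20454248  0.03      ] [ 0.64506906 -0.52842208  0.03      ] [ 0.84912722 -0.18385043  0.03      ]
(114, 69) [0.55027641 0.36794678]
(114, 0) [0.55244375 0.29898083]
(114, -69) [0.55461109 0.23001487]
(114, 69) [ 0.59379148 -0.24218238]
(114, 0) [ 0.58969934 -0.31106093]
(114, -69) [ 0.5856072  -0.37993947]
```

View pics/tt.png

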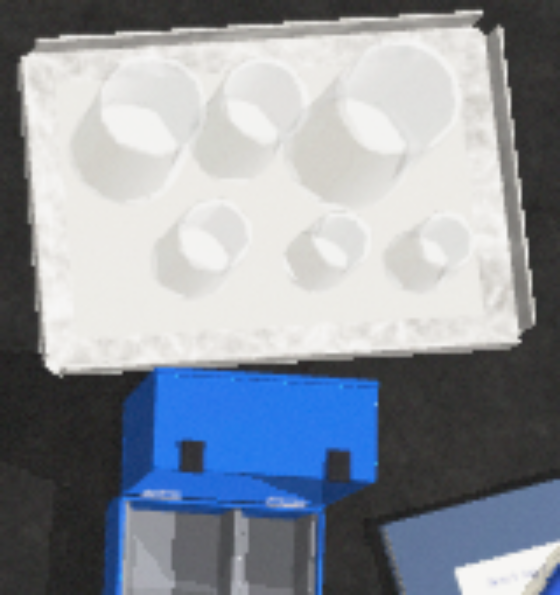

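Both kits are filled; the red dropper cap is at (245,387) and the bulb at (190,375) in the crop. Behind the lids, the flask top is about 103 mm and the beakers about 76 mm high, so a push with the tips at z ≈ 126 mm is clear. Going behind the orange lid.

>>> jog_arm:
  moves:
    - [[34, 10, 0], [0, 0, 0], 0]
    - [[34, 45, 0], [0, 0, 0], 0]
    - [[34, 80, 0], [0, 0, 0], 0]
    - [[34, 112, 0], [0, 0, 0], 0]
    - [[34, 132, 0], [0, 0, 0], 0]

```text
time_s: 30.55
ee_pos: [0.5887, 0.2777, 0.171]
eef_rot: [3.141, -0.0, -3.113]
force: [-0.6, -0.9, -0.3]
grip_width: 0.0009
```

>>> jog_arm:
  moves:
    - [[0, 0, -20], [0, 0, 0], 0]
    - [[0, 0, -40], [0, 0, 0], 0]
    - [[0, 0, -60], [0, 0, 0], 0]
    - [[0, 0, -75], [0, 0, 0], 0]
    - [[0, 0, -80], [0, 0, 0], 0]

```text
time_s: 30.97
ee_pos: [0.5882, 0.2745, 0.0886]
eef_rot: [-3.14, -0.003, -3.114]
force: [-0.9, -0.7, -0.6]
grip_width: 0.0004
```

```bash
python3 - <<'E'
from h import *
c,o=snap('scene','s25.png');print(o['ee_pos'],o['time_s'],o['grip_width'],o['force'])
cv2.imwrite('pics/z17.png',cv2.resize(cv2.imread('pics/s25.png')[40:240,110:330],None,fx=3,fy=3))
E
```

```text
[0.58819279 0.27454597 0.08859845] 30.9667 0.0004048688920040458 [-0.88585554 -0.66921831 -0.60392145]
```

View pics/z17.png

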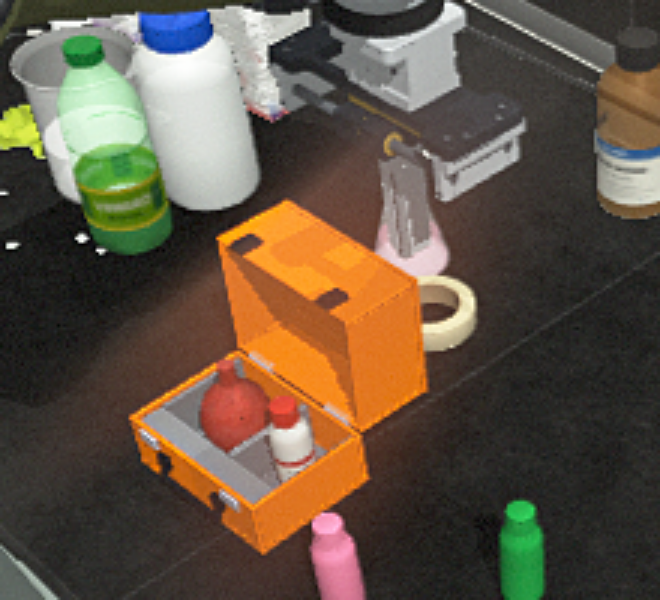

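>>> jog_arm:
  moves:
    - [[-10, 0, 0], [0, 0, 0], 0]
    - [[-20, 0, 0], [0, 0, 0], 0]
    - [[-30, 0, 0], [0, 0, 0], 0]
    - [[-39, 0, 0], [0, 0, 0], 0]
    - [[-48, 0, 0], [0, 0, 0], 0]

```text
time_s: 31.43
ee_pos: [0.5427, 0.2751, 0.0932]
eef_rot: [3.14, 0.005, -3.114]
force: [4.6, -0.3, 5.6]
grip_width: 0.0003
```

```bash
python3 - <<'E'
from h import *
c,o=snap('scene','s26.png');print(o['ee_pos'],o['time_s'],o['grip_width'],o['force'])
cv2.imwrite('pics/z18.png',cv2.resize(cv2.imread('pics/s26.png')[40:240,110:330],None,fx=3,fy=3))
E
```

```text
[0.54269374 0.27513524 0.09319933] 31.4333 0.000278717857292939 [ 4.62162979 -0.28990494  5.60012314]
```

View pics/z18.png

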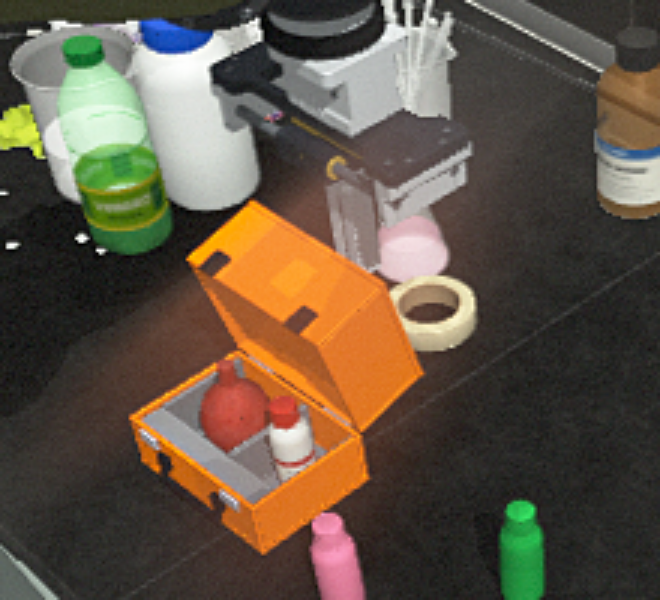

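The lid is tilting forward with about 7 N. Continuing.

>>> jog_arm:
  moves:
    - [[-9, 0, 0], [0, 0, 0], 0]
    - [[-18, 0, 0], [0, 0, 0], 0]
    - [[-27, 0, 0], [0, 0, 0], 0]
    - [[-34, 0, 0], [0, 0, 0], 0]
    - [[-40, 0, 0], [0, 0, 0], 0]

```text
time_s: 31.9
ee_pos: [0.5026, 0.2751, 0.093]
eef_rot: [3.14, 0.004, -3.114]
force: [0.8, -0.2, 7.5]
grip_width: 0.0003
```

```bash
python3 - <<'E'
from h import *
c,o=snap('scene','s27.png');print(o['ee_pos'],o['time_s'],o['grip_width'],o['force'])
cv2.imwrite('pics/z19.png',cv2.resize(cv2.imread('pics/s27.png')[40:240,110:330],None,fx=3,fy=3))
E
```

```text
[0.50258628 0.275135   0.09297605] 31.9 0.00031628435183929615 [ 0.82698787 -0.20501731  7.47075785]
```

View pics/z19.png

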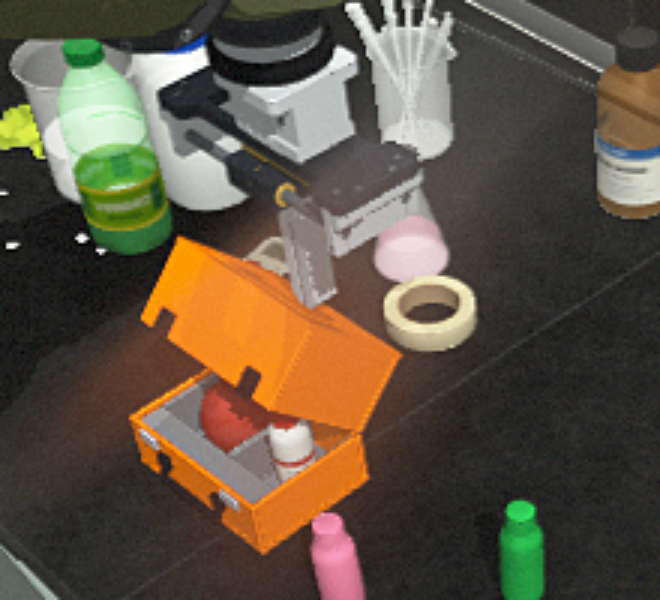

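>>> jog_arm:
  moves:
    - [[-9, 0, 2], [0, 0, 0], 0]
    - [[-18, 0, 4], [0, 0, 0], 0]
    - [[-24, 0, 6], [0, 0, 0], 0]
    - [[-24, 0, 6], [0, 0, 0], 0]
    - [[-24, 0, 6], [0, 0, 0], 0]

```text
time_s: 32.37
ee_pos: [0.4778, 0.2749, 0.0969]
eef_rot: [3.141, 0.0, -3.114]
force: [-0.6, -0.1, 0.6]
grip_width: 0.0006
```

>>> jog_arm:
  moves:
    - [[0, 0, 5], [0, 0, 0], 0]
    - [[0, 0, 20], [0, 0, 0], 0]
    - [[0, 0, 40], [0, 0, 0], 0]
    - [[0, 0, 60], [0, 0, 0], 0]
    - [[0, 0, 80], [0, 0, 0], 0]

```text
time_s: 32.78
ee_pos: [0.4781, 0.2746, 0.1776]
eef_rot: [-3.141, -0.0, -3.115]
force: [1.3, -0.0, 0.4]
grip_width: 0.0005
```

```bash
python3 - <<'E'
from h import *
c,o=snap('scene','s28.png');print(o['ee_pos'],o['time_s'],o['grip_width'],o['force'])
cv2.imwrite('pics/z20.png',cv2.resize(cv2.imread('pics/s28.png')[40:240,110:330],None,fx=3,fy=3))
E
```

```text
[0.4781015  0.27462439 0.17763005] 32.7833 0.0004818164093469884 [ 1.31152343 -0.0464481   0.36055966]
```

View pics/z20.png

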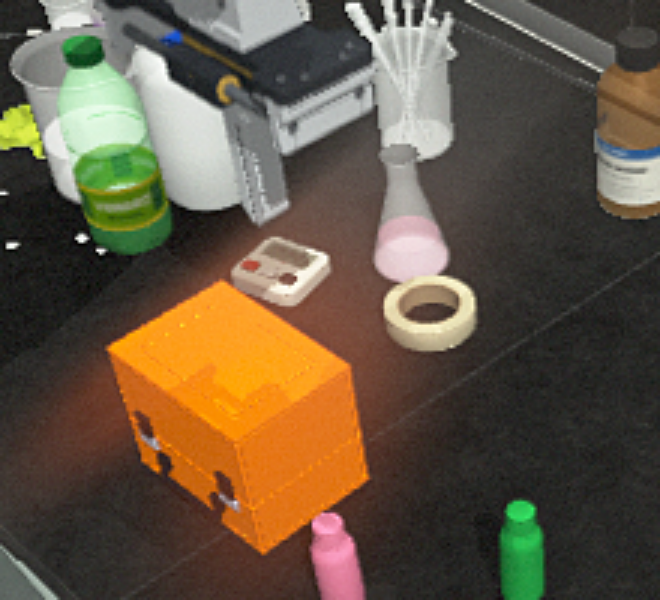

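The orange lid is shut. Moving behind the blue lid.

>>> jog_arm:
  moves:
    - [[10, -33, 0], [0, 0, -0.3], 0]
    - [[20, -66, 0], [0, 0, -0.6], 0]
    - [[30, -99, 0], [0, 0, -1], 0]
    - [[40, -132, 0], [0, 0, -1], 0]
    - [[50, -165, 0], [0, 0, -1], 0]

```text
time_s: 33.25
ee_pos: [0.5284, 0.1081, 0.1768]
eef_rot: [3.142, 0.0, 3.081]
force: [-0.1, 1.0, 0.2]
grip_width: 0.0006
```

>>> jog_arm:
  moves:
    - [[12, -33, 0], [0, 0, 0], 0]
    - [[24, -66, 0], [0, 0, 0], 0]
    - [[36, -99, 0], [0, 0, 0], 0]
    - [[48, -132, 0], [0, 0, 0], 0]
    - [[60, -165, 0], [0, 0, 0], 0]

```text
time_s: 33.67
ee_pos: [0.5884, -0.0572, 0.1767]
eef_rot: [3.142, 0.0, 3.081]
force: [-0.2, -0.3, 0.6]
grip_width: 0.0002
```

>>> jog_arm:
  moves:
    - [[12, -33, 0], [0, 0, 0], 0]
    - [[24, -66, 0], [0, 0, 0], 0]
    - [[36, -99, 0], [0, 0, 0], 0]
    - [[38, -132, 0], [0, 0, 0], 0]
    - [[38, -165, 0], [0, 0, 0], 0]

```text
time_s: 34.08
ee_pos: [0.6262, -0.2221, 0.1761]
eef_rot: [3.141, -0.001, 3.082]
force: [1.0, 0.3, -0.1]
grip_width: 0.0008
```

>>> jog_arm:
  moves:
    - [[0, -33, 0], [0, 0, 0], 0]
    - [[0, -66, 0], [0, 0, 0], 0]
    - [[0, -90, 0], [0, 0, 0], 0]
    - [[0, -100, 0], [0, 0, 0], 0]
    - [[0, -100, 0], [0, 0, 0], 0]

```text
time_s: 34.5
ee_pos: [0.6254, -0.3222, 0.1758]
eef_rot: [3.141, -0.001, 3.079]
force: [-0.2, 0.2, -1.4]
grip_width: 0.0004
```

>>> jog_arm:
  moves:
    - [[0, 0, -20], [0, 0, 0], 0]
    - [[0, 0, -40], [0, 0, 0], 0]
    - [[0, 0, -60], [0, 0, 0], 0]
    - [[0, 0, -75], [0, 0, 0], 0]
    - [[0, 0, -83], [0, 0, 0], 0]

```text
time_s: 34.92
ee_pos: [0.6257, -0.3181, 0.0915]
eef_rot: [3.14, -0.002, 3.083]
force: [-0.2, 0.5, -0.7]
grip_width: 0.0004
```

```bash
python3 - <<'E'
from h import *
c,o=snap('scene','s29.png');print(o['ee_pos'],o['time_s'],o['grip_width'],o['force'])
snap('top','t29.png')
E
```

```text
[ 0.62572018 -0.31812618  0.0915144 ] 34.9167 0.00039892781906247175 [-0.15881929  0.45995542 -0.74423868]
```

View pics/s29.png

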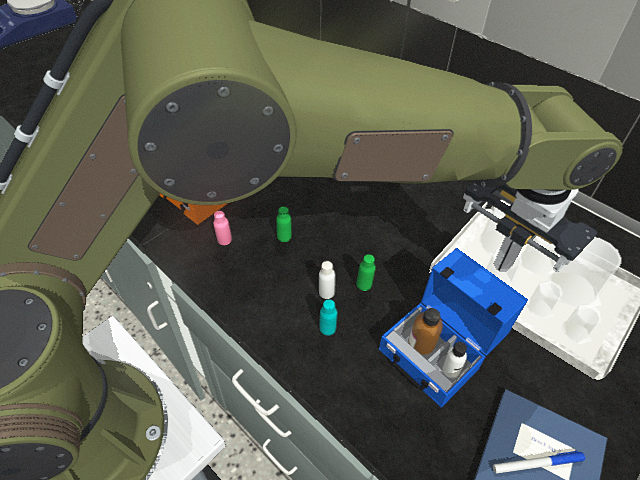

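View pics/t29.png

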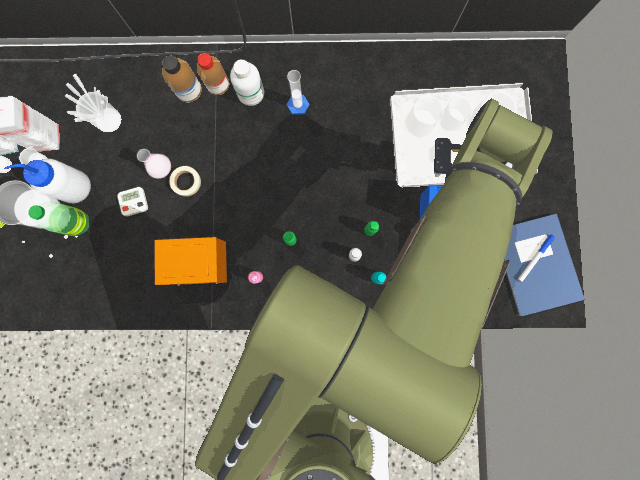

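The top view shows the orange case closed at (190,262) and nothing disturbed. Pushing the blue lid.

>>> jog_arm:
  moves:
    - [[-10, 0, 0], [0, 0, 0], 0]
    - [[-20, 0, 0], [0, 0, 0], 0]
    - [[-29, 0, 0], [0, 0, 0], 0]
    - [[-38, 0, 0], [0, 0, 0], 0]
    - [[-47, 0, 0], [0, 0, 0], 0]

```text
time_s: 35.43
ee_pos: [0.5801, -0.3201, 0.0961]
eef_rot: [-3.14, 0.004, 3.082]
force: [3.3, 0.6, 4.2]
grip_width: 0.0004
```

>>> jog_arm:
  moves:
    - [[-9, 0, 0], [0, 0, 0], 0]
    - [[-18, 0, 0], [0, 0, 0], 0]
    - [[-27, 0, 0], [0, 0, 0], 0]
    - [[-34, 0, 0], [0, 0, 0], 0]
    - [[-40, 0, 0], [0, 0, 0], 0]

```text
time_s: 35.85
ee_pos: [0.5396, -0.3202, 0.0957]
eef_rot: [-3.14, 0.003, 3.082]
force: [1.1, 0.7, 4.5]
grip_width: 0.0004
```

```bash
python3 - <<'E'
from h import *
c,o=snap('scene','s30.png');print(o['ee_pos'],o['time_s'],o['grip_width'],o['force'])
cv2.imwrite('pics/z21.png',cv2.resize(cv2.imread('pics/s30.png')[180:410,350:570],None,fx=2.6,fy=2.6))
E
```

```text
[ 0.53955171 -0.32018406  0.09572045] 35.85 0.0004463120030300575 [1.12960166 0.69152027 4.48452437]
```

View pics/z21.png

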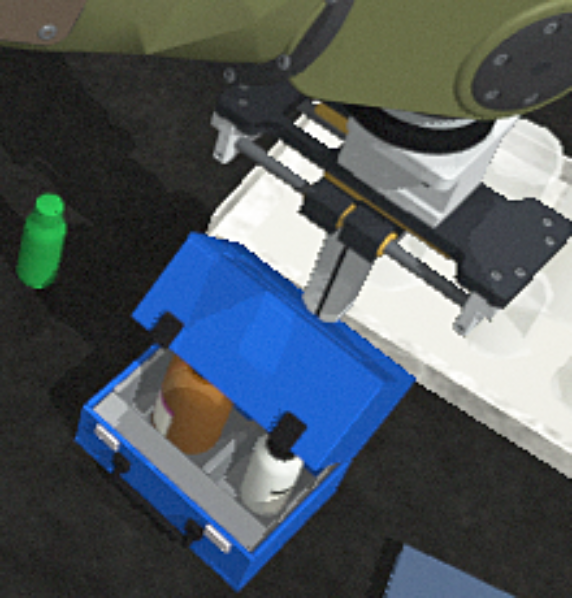

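The lid is tilting forward with low force and clears the contents. Finishing the push, then retreating upwards.

>>> jog_arm:
  moves:
    - [[-9, 0, 2], [0, 0, 0], 0]
    - [[-18, 0, 4], [0, 0, 0], 0]
    - [[-24, 0, 6], [0, 0, 0], 0]
    - [[-24, 0, 6], [0, 0, 0], 0]
    - [[-24, 0, 6], [0, 0, 0], 0]

```text
time_s: 36.32
ee_pos: [0.5148, -0.3204, 0.0998]
eef_rot: [-3.141, 0.0, 3.081]
force: [-0.3, -0.2, -0.6]
grip_width: 0.0004
```

>>> jog_arm:
  moves:
    - [[0, 0, 5], [0, 0, 0], 0]
    - [[0, 0, 20], [0, 0, 0], 0]
    - [[0, 0, 45], [0, 0, 0], 0]
    - [[0, 0, 75], [0, 0, 0], 0]
    - [[0, 0, 100], [0, 0, 0], 0]

```text
time_s: 36.73
ee_pos: [0.5152, -0.3202, 0.2016]
eef_rot: [-3.141, 0.0, 3.082]
force: [0.3, 0.4, 0.2]
grip_width: 0.0006
```

>>> jog_arm:
  moves:
    - [[0, 33, 0], [0, 0, 0], 0]
    - [[0, 66, 0], [0, 0, 0], 0]
    - [[0, 99, 0], [0, 0, 0], 0]
    - [[0, 132, 0], [0, 0, 0], 0]
    - [[0, 165, 0], [0, 0, 0], 0]

```text
time_s: 37.15
ee_pos: [0.5149, -0.1537, 0.1998]
eef_rot: [3.142, 0.0, 3.082]
force: [0.3, 0.1, 0.6]
grip_width: 0.0004
```

>>> jog_arm:
  moves:
    - [[0, 33, 0], [0, 0, 0], 0]
    - [[0, 66, 0], [0, 0, 0], 0]
    - [[0, 99, 0], [0, 0, 0], 0]
    - [[0, 132, 0], [0, 0, 0], 0]
    - [[0, 150, 0], [0, 0, 0], 0]

```text
time_s: 37.57
ee_pos: [0.5149, -0.0023, 0.2]
eef_rot: [3.141, 0.0, 3.083]
force: [0.4, -0.7, 0.6]
grip_width: 0.0003
```

```bash
python3 - <<'E'
from h import *
c,o=snap('scene','s31.png');print(o['ee_pos'],o['time_s'],o['grip_width'],o['force'])
im=cv2.imread('pics/s31.png').copy()
for (cx,cy,th) in((.4385,.2954,1.8),(.4759,-.3043,-3.4)):
    th=np.radians(th);R=np.array([[np.cos(th),-np.sin(th)],[np.sin(th),np.cos(th)]])
    for x,y in((-50,69),(-50,-69),(50,69),(50,-69)):
        p=R@np.array([x,y])/1000+[cx,cy];u,v=proj(c,[*p,.110]);cv2.circle(im,(round(u),round(v)),1,(255,255,255),-1)
cv2.imwrite('pics/z22.png',np.hstack([cv2.resize(im[90:240,130:280],None,fx=2.6,fy=2.6),cv2.resize(im[260:410,370:520],None,fx=2.6,fy=2.6)]))
snap('top','t31.png')
E
```

```text
[ 0.51490665 -0.00225313  0.19999136] 37.5667 0.00034734508116438564 [ 0.37354912 -0.7219705   0.64944736]
```

View pics/s31.png

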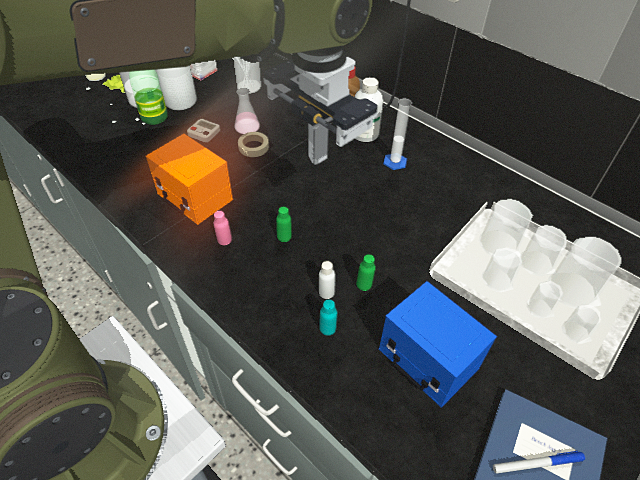

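View pics/z22.png

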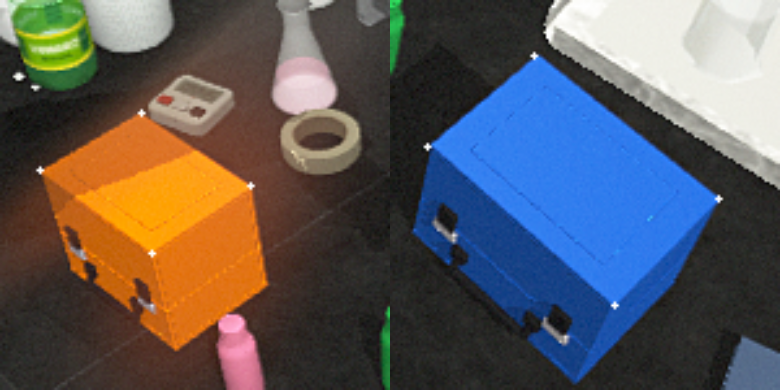

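View pics/t31.png

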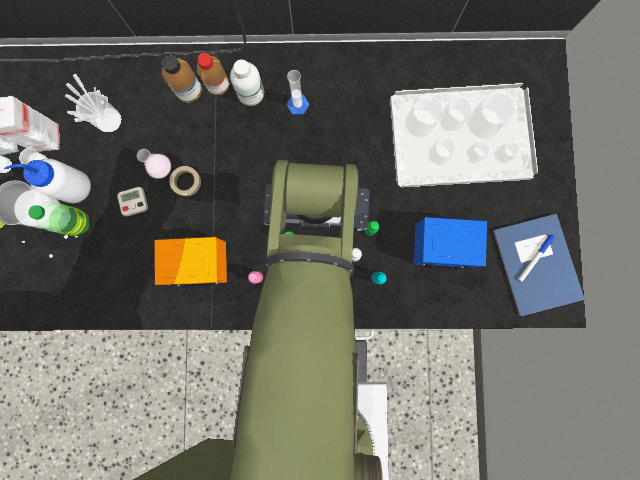

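Both shut lid tops land on their predicted corners at z = 110 mm. The white-capped dropper still stands at (327,280) and the robot is clear. Handing in.

```bash
python3 - <<'E'
from h import *
print(ctrl.hand_in())
E
```

```text
the job is handed in; nothing more can be done
None
```

Both kits are made up, both lids are shut, and the job was handed in at about 38 s of the 136 s allowed.

- **Blue case:** the small amber bottle is in the large compartment and the black-capped dropper is in the small one.
- **Orange case:** the red bulb is in the large compartment and the red-capped dropper is in the small one.
- **Lids:** each was pushed shut from behind, with about 4–8 N at the wrist each time I read it.

**Last checks:**
- In the pictures taken before closing, all four items stood upright in their compartments. I could not see inside after that.
- Both lid tops match their predicted corners at z = 110 mm in the scene view, so the lids are fully down.
- The white-capped dropper and the other bottles are where they stood at the start.
- The gripper ended empty and clear of everything, about 0.2 m above the bench.

**What disagreed:** my first grasp of the amber bottle closed on air, without touching it. The camera views showed the real fingertips about 36 mm behind the reported TCP. I allowed for that from then on, and every later grasp and placement worked the first time.

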